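# Open the cellar's cash box and take its key out

## Task

Open the cash box with the key that stands in its lock: turn the key clockwise until you feel it come up against its stop, lift the lid by the key until its front edge stands about 40 mm up, where it stays, then turn the key back to where it comes out and draw it straight out. The key is small and the stop is not at the same angle in any two boxes, so feel your way and never force the key. Then lay the key in the white tray without dropping it; leave the lid ajar and the other things alone.

Things in the scene. Friction and masses are not known exactly. Their poses are not given: they have to be found in the camera images.
- key: Steel key with a black plastic head, upright in the lock at the start, fully in. Origin: middle of the blade, at the underside of the shoulder that rests on the lock face; z up. Head 28 (x) x 10 (y) mm, from 5 to 37 mm above the origin. Blade 12 (x) x 3 (y) mm, 27 mm long below the origin, so the key is 64 mm long; about 30 g. Play in the keyway: 0.4 mm each side, 4 degrees of turn.
- key_tip (a point): Middle of the tip of the key's blade, 27 mm below the key's origin.
- key_top (a point): Middle of the top of the key's plastic head, 37 mm above the key's origin.
- lock (a point): On the lock's axis, at its face in the top of the lid, 90 mm above the table; z along the axis, out of the lid; it moves with the lid. A bezel 29 mm across stands 2 mm proud. At the start the key is where it goes in and out (within 5 degrees), against a stop; from there it turns only clockwise from above, with 0.06 N m of friction, and stays where it is left. Turned, it is trapped: it lifts 2 mm.
- lid (a joint): Opening of the lid in rad, 0 shut, 0.35 fully up. The lock holds it shut until the key is turned to its far stop (the last 4 degrees), which is felt anywhere from 35 to 85 degrees, different each time. Past 0.27 N m the key is being forced. The lid has no handle: it is lifted by the trapped key (about 6 N) and its stiff hinge keeps it wherever it is left; 2 N pushes it down again.
- cashbox: Green steel cash box, 200 (x) x 200 (y) x 90 mm, bolted down by two ears. Origin: centre of its underside. Its lid covers the whole top, hinged along a line parallel to y at x 98 mm, z 84 mm; the lock is in the lid at x -67 mm, y 0, beside a coin slot. The box's yaw is the key's yaw at the start.
- tray: White enamel tray, loose, 700 g, 150 (x) x 120 (y) mm outside, walls 4 mm thick, rim 23 mm high, floor 4 mm thick. Origin: centre of its underside.
- lidbox: Open wooden box of brass jar lids, 150 x 120 x 45 mm, loose; origin at the centre of its underside. To be left alone.
- jam1: Small jam jar with dark contents, 68 mm wide, 85 mm tall; origin at the centre of its underside. To be left alone.
- jam2: Small jam jar with orange contents, 68 mm wide, 85 mm tall; origin at the centre of its underside. To be left alone.
- torch: Hand torch lying on the table, 130 mm long along its x axis, up to 36 mm thick; origin on the table under its middle. To be left alone.
- funnel: Steel jar funnel standing spout down, 116 mm wide, 60 mm tall; origin at the centre of its underside. To be left alone.
- opener: Jar opener with a wooden handle, lying on the table, 150 mm long along its x axis, 12 mm thick; origin on the table under its middle. To be left alone.
Not all that is in view belongs to the job. There is more than one size of the tray; the job needs the middle-sized.

How it is judged:
By the outcome, as a careful person would: the job done as asked, in the order asked, and still so for the second after the job is handed in, with the robot touching nothing.
It also fails if it takes over 72 s, if anything falls off the work surface, if the arm or the gripper's body presses on something with over 40 N, if the wrist force passes 120 N, or if a joint passes its speed limit or range.

## Robot

A 6-joint arm with a two-finger parallel gripper is mounted at the origin on the work surface. World frame = base frame: x ahead of the robot, y to its left, z up, the work surface at z = 0. Lengths are in mm, angles in rad, forces in N, time in s.
With the tool pointing down it reaches from about 350 to 925 mm from the base axis. Payload 6.4 kg.
Tool frame: the origin (TCP) lies where the fingers leave the gripper's body, on its centre line; the fingertips stand 73 mm ahead of it and the grasp point (between the pads) lies 54 mm ahead of it (manip.finger_overhang is the distance from the TCP to the fingertips, in mm); z points along the fingers, y is the line along which they close (so a half turn about z gives the same grasp; the last joint's range is limited). The gripper opens to 85 mm and grips with 20 to 120 N. Pads are 22 mm wide; open, the fingers measure 114 mm over their backs; the gripper's body (76 mm by 85 mm) begins 54 mm behind the grasp point. The pads swing forward as they close: fully open they stand 13 mm farther back than shut.
Start: joints at [1.098, 0.245, 1.558, -0, 1.339, -0.174], TCP at [191.34, 621.211, 303.89] pointing down, gripper open.
Joint ranges: [-3.13, 3.13], [-1.02, 2.26], [0.13, 2.54], [-0.95, 4.09], [0.21, 2.88], [-2.74, 2.74]. Speed limits (rad/s): [2.57, 2.57, 3.14, 3.14, 3.14, 3.14].

## Interface

Orientations are given as a rotation vector (axis times angle).
In Python, from station import manip gives the robot as it stands.
- The arm moves only by the shell command python3 -m handwheel 'ROWS'. ROWS is JSON, a list of rows, each a list of 3 entries, a list of its own where there are three numbers: the turn, a rotation vector about the tool's x, y, z in rad, then the shift along the tool's x, y, z in mm, then the finger opening in mm, from 0 to 85.4. A call has 1 to 8 rows; each row shifts and turns the commanded pose from where the row before left it, along the tool's axes as they then stand; what a row does not reach is not made up. A row lasts 1/12 s, in which the tool goes at most 41.7 mm and 7.16 degrees, less where a joint would pass 70% of its speed; a pose out of reach is approached as far as the arm can. A call is refused whole if a number of a shift passes 41.7 or a number of a turn 0.125, either way. A call with a gripper value outside its range is refused whole. The fingers move at their own pace and stop on an object; the grip force is fixed at half the most. Time passes only in rows, so rows that do not move let the fingers close. It gives the time, the measured TCP pose, the force, the opening and the grip force at its end, in the units of the state.
- manip.state(): the state, without advancing time (a new reading comes with each control period).
- manip.capture(name): name is "side" or "top" or "wrist"; returns (picture, depth): 480x640x3 uint8, red, green, blue; 480x640 float32, mm along the optical axis (not along the pixel's ray), 0 where there is no reading.
- manip.camera_params(name): a dict with "K" (3x3 intrinsics, pixels), "extrinsics" (4x4, takes a point from camera to world coordinates). Camera axes: x right, y up, looking along -z (the intrinsics and any distortion apply to the point x, -y, -z); pixel columns grow to the right and rows downward; lengths in mm; the calibration is good to about 2 mm. The wrist camera is an equidistant fisheye: a pixel r from the principal point sees the ray r / f radians off the axis. A picture is of the moment at which its call begins: read the wrist's pose just before it. camera_params takes no time and is no camera call; for the wrist camera it gives the pose at the moment of the call.
- manip.close_job(): hands the job in; it is judged then, once.
Trained networks look in the newest picture that a camera, given by its name, has taken for a name from the list of things; names that differ only in an ending like _2 or _b are one class to them, and where a whole thing is asked for, a point or a joint stands for the part that bears it (a point fixed in the world has none). Each returns a list of dicts, best first, with "confidence" (0 to 1); they miss things now and then, are a little off and sometimes report something else, mostly with a low value. They report only what shows in the picture. A call takes as long as a camera call. They do not tell look-alikes from the thing itself.
- manip.cut_out(camera, query): "pixels" (480x640 bool, what is visible of it) and "bbox" ([left, top, right, bottom] in pixels, round what is visible of it).
- manip.pinpoint(camera, query): "xy" ([column, row] in pixels: a listed point, or the origin of a listed thing).
The state is a dict: "time": time; "joint_pos": joint angles; "qvel": joint speeds; "joint_efforts": joint torques, N m; "tool_pos": TCP position; "orientation": TCP orientation; "wrist_force": force on the tool from outside, world axes, zero at the start; "torque": the same for the moment, N m; "grip_width": opening from 0.0 (shut) to 1.0 (fully open); "finger_force": force on a finger pad.
Only numpy, scipy, OpenCV 4.12 (cv2) and the standard library are available. Lean on these libraries where they do the work, as an engineer would, in place of code of your own. Each camera call takes 0.05 s, during which the arm holds its last target. There are 200 camera calls.

## Working session

There is one attempt and no reset: what is moved stays moved. The work goes in short steps, Python scripts to look and compute and a shell command to move; the robot and the scene stay as the last step left them, time stands still between calls to the robot, and variables do not carry over. Pictures are saved under pics/ and viewed, at most 11 in all, crops included, and the job is handed in when it is done.

```bash
mkdir -p pics; ls; cat > h.py <<'E'
import numpy as np, cv2
from scipy.spatial.transform import Rotation as R
from station import manip
def cap(n,f=None):
    p,d=manip.capture(n)
    if f: cv2.imwrite('pics/'+f,p[:,:,::-1])
    return p,d
def w(cam,u,v,depth,P=None):
    P=P or manip.camera_params(cam);K=np.array(P['K']);E=np.array(P['extrinsics'])
    x=(u-K[0,2])/K[0,0];y=(v-K[1,2])/K[1,1]
    return E[:3,:3]@(np.array([x,-y,-1])*depth)+E[:3,3]
def wz(cam,u,v,z):
    a=manip.camera_params(cam);c=np.array(a['extrinsics'])[:3,3];q=w(cam,u,v,1.,a)-c
    return c+q*(z-c[2])/q[2]
def cloud(cam,d,mask):
    v,u=np.nonzero(mask&(d>0));P=manip.camera_params(cam);K=np.array(P['K']);E=np.array(P['extrinsics']);D=d[v,u]
    c=np.stack([(u-K[0,2])/K[0,0]*D,-(v-K[1,2])/K[1,1]*D,-D],1)
    return c@E[:3,:3].T+E[:3,3]
E
python3 - <<'E'
from h import *
p,d=cap('top','top0.png'); 
for c in('top','side'):
    print(c,manip.camera_params(c))
for q in('key','tray','cashbox'):
    for r in manip.cut_out('top',q):
        P=cloud('top',d,r['pixels']); print(q,round(r['confidence'],2),r['bbox'],np.median(P,0).round(),np.percentile(P,[2,98],axis=0).round().tolist())
for q in('key_top','key','lock','tray','cashbox'):
    print(q,[(round(r['confidence'],2),np.round(r['xy'],1).tolist()) for r in manip.pinpoint('top',q)])
p,d=cap('side','side0.png')
for q in('key_top','key','lock'):
    print(q,[(round(r['confidence'],2),np.round(r['xy'],1).tolist()) for r in manip.pinpoint('side',q)])
s=manip.state();print(s)
E
```

```text
pics
top {'K': array([[466.95266947,   0.        , 319.46816631],
       [  0.        , 466.95266947, 234.18911434],
       [  0.        ,   0.        ,   1.        ]]), 'extrinsics': array([[ 2.70792590e-02,  9.82751540e-01, -1.82937486e-01,
         2.95812118e+02],
       [-9.99359884e-01,  3.08945393e-02,  1.80374782e-02,
         8.64731876e+01],
       [ 2.33781288e-02,  1.82331943e-01,  9.82959066e-01,
         1.05620845e+03],
       [ 0.00000000e+00,  0.00000000e+00,  0.00000000e+00,
         1.00000000e+00]])}
side {'K': array([[612.38804206,   0.        , 317.55629051],
       [  0.        , 612.38804206, 242.92653524],
       [  0.        ,   0.        ,   1.        ]]), 'extrinsics': array([[ 7.31575386e-01,  3.92351716e-01, -5.57546039e-01,
        -2.28042851e+02],
       [-6.81463075e-01,  4.44992591e-01, -5.81024673e-01,
        -6.66849839e+02],
       [ 2.01378286e-02,  8.05010388e-01,  5.92918834e-01,
         8.38789269e+02],
       [ 0.00000000e+00,  0.00000000e+00,  0.00000000e+00,
         1.00000000e+00]])}
key 0.65 [337.4, 211.3, 344.6, 227.8] [502.  24. 123
[... 848 characters left out ...]
ock []
{'time': 0.65, 'joint_pos': array([ 1.09792255e+00,  2.45047214e-01,  1.55779007e+00, -5.18403086e-06,
        1.33870957e+00, -1.74109978e-01]), 'qvel': array([-0.00034946, -0.00128354, -0.00250202,  0.00049394, -0.00040563,
        0.0018152 ]), 'joint_efforts': array([-1.51444630e-03, -4.29334974e+01, -3.26314402e+01, -1.60078525e-04,
        5.12927563e-04,  8.09977195e-06]), 'tool_pos': array([191.3271153 , 621.21568427, 303.92939067]), 'orientation': array([4.67548900e-01, 3.10658669e+00, 6.56912163e-05]), 'wrist_force': array([-0.38867255, -0.24220719, -0.07959327]), 'torque': array([-0.06011949,  0.00854418, -0.03962624]), 'finger_force': 0.0, 'grip_width': 1.0008704345578887}
```

```bash
python3 - <<'E'
from h import *
p=cv2.imread('pics/top0.png')
a=cv2.resize(p[110:440,60:420],None,fx=1.6,fy=1.6,interpolation=cv2.INTER_CUBIC)
cv2.imwrite('pics/top0c.png',a)
s=cv2.imread('pics/side0.png')
cv2.imwrite('pics/side0c.png',cv2.resize(s[150:350,220:470],None,fx=3,fy=3,interpolation=cv2.INTER_CUBIC))
E
```

```text
(no output)
```

View pics/top0.png

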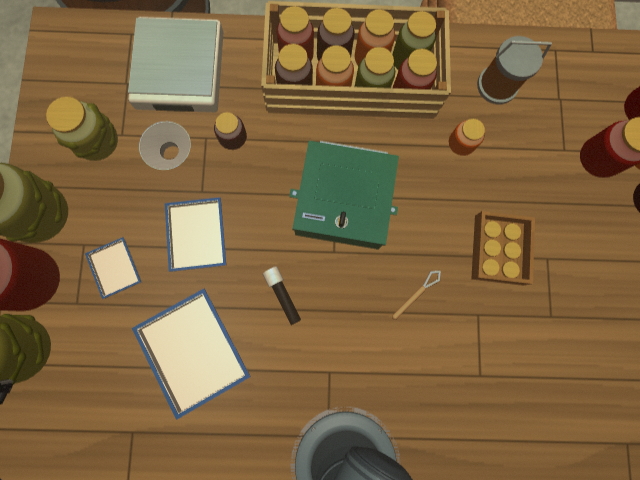

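View pics/top0c.png

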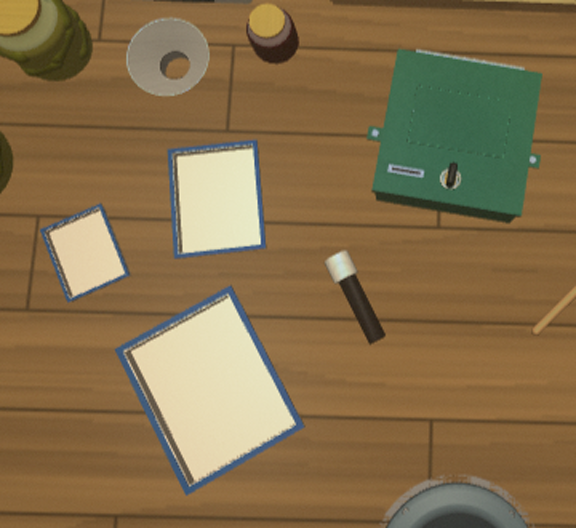

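View pics/side0c.png

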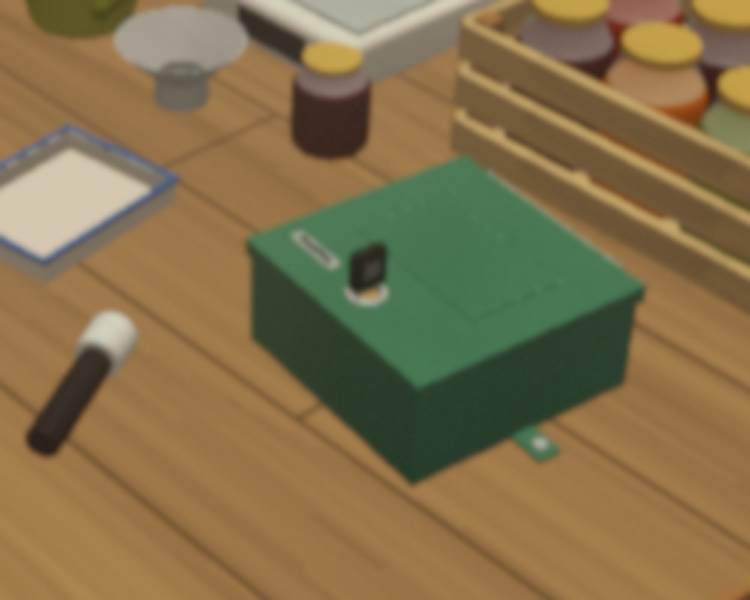

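The trays in the top view are small (115,270), middle (195,235) and large (192,352). The middle one measures about 152x124 mm, so it fits the 150x120 description and the crop confirms it. The key stands in the lock at (342,220). Next I work out the geometry.

```bash
cat >> h.py <<'E'
def tri(a,b):
    A=np.zeros((3,3));B=np.zeros(3)
    for cam,(u,v) in (('top',a),('side',b)):
        c=np.array(manip.camera_params(cam)['extrinsics'])[:3,3];q=w(cam,u,v,1.)-c;q/=np.linalg.norm(q)
        M=np.eye(3)-np.outer(q,q);A+=M;B+=M@c
    return np.linalg.solve(A,B)
def to(target,s=None):
    "remaining shift in tool axes to TCP target"
    s=s or manip.state();T=R.from_rotvec(s['orientation']);return T.inv().apply(np.array(target)-s['tool_pos'])
def show():
    s=manip.state();T=R.from_rotvec(s['orientation']);F=np.zeros(3);M=np.zeros(3)
    print('t',round(s['time'],2),'p',s['tool_pos'].round(2),'yang',np.degrees(np.arctan2(*T.as_matrix()[[1,0],1])).round(2),'q',s['joint_pos'].round(3),'F',s['wrist_force'].round(2),'M',s['torque'].round(3),'w',round(s['grip_width']*85.4,2),'f',round(s['finger_force'],1))
    return s,T
E
python3 - <<'E'
from h import *
p,d=cap('top')
for q,zl in(('cashbox',(84,97)),('tray',(18,30))):
    for r in manip.cut_out('top',q)[:3]:
        P=cloud('top',d,r['pixels']);Q=P[(P[:,2]>zl[0])&(P[:,2]<zl[1])]
        print(q,r['bbox'],cv2.minAreaRect(Q[:,:2].astype(np.float32)),np.median(Q[:,2]))
print('keytop',tri((341.4,218.1),(342.0,232.8)),'key',tri((340,222.1),(341.7,248)),'lock z90',wz('top',343.1,223.4,90))
print(wz('top',341.4,218.1,127))
for uv in((293.5,232),(384,246),(398,156),(312,141)):print(wz('top',*uv,90).round(1))
E
```

```text
cashbox [288.5, 140.6, 401.2, 248.6] ((573.0858154296875, 13.618675231933594), (200.13351440429688, 207.24264526367188), 81.91670227050781) 89.651872724702
tray [164.1, 197.6, 226.2, 272.4] ((480.71905517578125, 347.15826416015625), (157.10440063476562, 127.17206573486328), 8.506172180175781) 22.07409762420002
tray [85.9, 240.2, 138.5, 296.8] ((398.9834899902344, 522.8518676757812), (109.95084381103516, 87.35938262939453), 27.230318069458008) 18.88805058794992
keytop [503.96972221  25.49900787 124.66650558] key [504.36922052  25.35836496  86.0935512 ] lock z90 [500.42235916  19.36198081  90.        ]
[503.51759799  25.60001247 127.        ]
[478.6 123.5  90. ]
[454.7 -67.6  90. ]
[654.4 -97.8  90. ]
[682.1  90.7  90. ]
```

```bash
python3 - <<'E'
from h import *
show(); print(to([504,25,250]))
E
```

```text
t 0.8 p [191.35 621.22 303.92] yang 72.88 q [ 1.098  0.245  1.558 -0.     1.339 -0.174] F [ 0.18 -0.6   0.39] M [ 0.022 -0.014 -0.009] w 85.55 f 0.0
[-474.31477243 -477.75469972   53.91378403]
```

```bash
python3 -m handwheel '[[[0,0,0],[-10,-10,0],85],[[0,0,0],[-24,-24,3],85],[[0,0,0],[-28,-28,3],85],[[0,0,0],[-28,-28,3],85],[[0,0,0],[-28,-28,3],85],[[0,0,0],[-28,-28,3],85],[[0,0,0],[-28,-28,3],85],[[0,0,0],[-28,-28,3],85]]'
python3 -m handwheel '[[[0,0,0],[-28,-28,3],85],[[0,0,0],[-28,-28,3],85],[[0,0,0],[-28,-28,3],85],[[0,0,0],[-28,-28,3],85],[[0,0,0],[-28,-28,3],85],[[0,0,0],[-28,-28,3],85],[[0,0,0],[-28,-28,3],85],[[0,0,0],[-28,-28,3],85]]'
python3 -m handwheel '[[[0,0,0],[-24,-26,3],85],[[0,0,0],[-14,-16,3],85],[[0,0,-0.08],[0,0,0],85],[[0,0,-0.08],[0,0,0],85],[[0,0,0],[0,0,0],85]]'
python3 - <<'E'
from h import *
show(); print(to([504,25,250])); print(manip.camera_params('wrist'))
p,d=cap('wrist','wr0.png')
for q in('key_top','lock','key'): print(q,[(round(r['confidence'],2),np.round(r['xy'],1).tolist()) for r in manip.pinpoint('wrist',q)])
E
```

```text
time: 1.47
tool_pos: [325.3, 367.0, 283.0]
orientation: [0.467, 3.106, 0.001]
wrist_force: [0.4, 0.7, -0.7]
grip_width: 0.996
finger_force: 0.0
time: 2.13
tool_pos: [473.7, 86.7, 259.2]
orientation: [0.468, 3.105, 0.0]
wrist_force: [0.6, 0.7, -0.7]
grip_width: 0.993
finger_force: 0.0
time: 2.55
tool_pos: [497.2, 36.8, 252.9]
orientation: [-0.218, -3.134, -0.0]
wrist_force: [0.0, 0.2, -0.1]
grip_width: 1.0
finger_force: 0.0
t 2.55 p [497.17  36.76 252.89] yang 82.05 q [-0.154 -0.061  1.983 -0.     1.219 -1.586] F [ 0.03  0.22 -0.11] M [ 0.006 -0.01   0.011] w 85.38 f 0.0
[ -8.39213801 -10.69861616   2.88694506]
{'K': array([[371.64829954,   0.        , 315.24936481],
       [  0.        , 371.64829954, 239.10937094],
       [  0.        ,   0.        ,   1.        ]]), 'extrinsics': array([[ 1.39437474e-01, -9.41303266e-01, -3.07417227e-01,
         4.17785039e+02],
       [ 9.90230866e-01,  1.32501033e-01,  4.34316435e-02,
         4.77794668e+01],
       [-1.49247732e-04, -3.10470026e-01,  9.50583158e-01,
         3.22824155e+02],
       [ 0.00000000e+00,  0.00000000e+00,  0.00000000e+00,
         1.00000000e+00]])}
key_top [(0.96, [299.5, 279.2])]
lock [(0.64, [297.6, 254.7])]
key [(0.63, [296.5, 257.4])]
```

View pics/wr0.png

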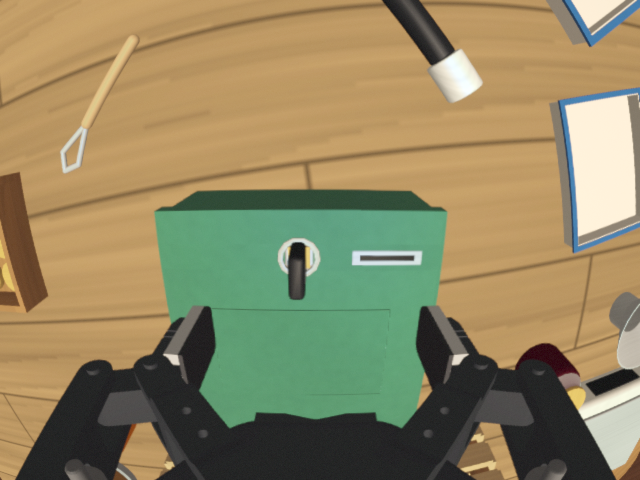

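```bash
cat >> h.py <<'E'
def fz(u,v,z,P=None):
    P=P or manip.camera_params('wrist');K=np.array(P['K']);E=np.array(P['extrinsics'])
    x=(u-K[0,2])/K[0,0];y=(v-K[1,2])/K[1,1];r=np.hypot(x,y);k=np.sin(r)/r
    q=E[:3,:3]@np.array([x*k,-y*k,-np.cos(r)]);c=E[:3,3];return c+q*(z-c[2])/q[2]
E
python3 - <<'E'
from h import *
print('top',fz(299.5,279.2,127),'lock',fz(299,257,92),fz(297.6,254.7,90))
A=[fz(158,209,90),fz(446,209,90)];print(A,'frontmid',(A[0]+A[1])/2)
p,d=cap('wrist');r=manip.cut_out('wrist','key');print(r[0]['confidence'],r[0]['bbox'])
# bezel: bright pixels around; yellow; head dark mask
g=p.astype(int);ys,xs=np.mgrid[:480,:640]
box=(abs(xs-299)<30)&(abs(ys-268)<40)
dark=(g.max(2)<70)&box;v,u=np.nonzero(dark);print('dark',u.min(),u.max(),v.min(),v.max())
for row in range(236,302,6):
    c=u[v==row];print(row,(c.min(),c.max()) if len(c) else None,end=' ')
br=(g.min(2)>140)&box;v,u=np.nonzero(br);print('bright',u.min(),u.max(),v.min(),v.max(),cv2.fitEllipse(cv2.convexHull(np.stack([u,v],1).astype(np.float32))))
E
```

```text
top [503.81898031  27.27550387 127.        ] lock [503.18196371  25.63100213  92.        ] [502.16476519  24.75709265  90.        ]
[array([456.39437632, -65.48140712,  90.        ]), array([484.21717125, 127.84321876,  90.        ])] frontmid [470.30577378  31.18090582  90.        ]
0.73 [284.3, 240.7, 303.5, 298.4]
dark 286 303 243 299
236 None 242 None 248 (np.int64(290), np.int64(303)) 254 (np.int64(289), np.int64(302)) 260 (np.int64(287), np.int64(303)) 266 (np.int64(287), np.int64(302)) 272 (np.int64(287), np.int64(303)) 278 (np.int64(287), np.int64(303)) 284 (np.int64(288), np.int64(302)) 290 (np.int64(288), np.int64(302)) 296 (np.int64(289), np.int64(301)) bright 276 318 238 276 ((297.10675048828125, 257.5340270996094), (40.39822769165039, 42.68895721435547), 96.1043701171875)
```

```bash
python3 -c "
from h import *
print(to([503.5,25.2,190]))"
```

```text
[ -8.17832434 -11.43220269  63.0192417 ]
```

```bash
python3 -m handwheel '[[[0,0,0],[-4,-6,5],40],[[0,0,0],[-4.2,-5.4,12],30],[[0,0,0],[0,0,16],30],[[0,0,0],[0,0,14],30],[[0,0,0],[0,0,10],30],[[0,0,0],[0,0,6],30],[[0,0,0],[0,0,0],30]]'
python3 - <<'E'
from h import *
show(); p,d=cap('wrist')
cv2.imwrite('pics/wr1.png',cv2.resize(p[180:480,140:480,::-1],None,fx=2,fy=2))
for q in('key_top',): print(q,[(round(r['confidence'],2),np.round(r['xy'],1).tolist(),fz(*r['xy'],127).round(1)) for r in manip.pinpoint('wrist',q)])
P=manip.camera_params('wrist');print(P['extrinsics'][:3,3])
E
```

```text
time: 3.43
tool_pos: [502.7, 24.8, 187.9]
orientation: [-0.218, -3.131, -0.0]
wrist_force: [-0.4, -0.1, -0.2]
grip_width: 0.351
finger_force: 0.0
t 3.43 p [502.7   24.84 187.89] yang 82.03 q [-0.176  0.044  2.011 -0.     1.09  -1.608] F [-0.39 -0.09 -0.17] M [ 0.042 -0.033 -0.054] w 30.01 f 0.0
key_top [(0.64, [314.4, 328.9], array([506.3,  23.9, 127. ])), (0.41, [70.5, 97.7], array([393.5, -60.5, 127. ]))]
[424.37704912  35.83890504 259.8628314 ]
```

View pics/wr1.png

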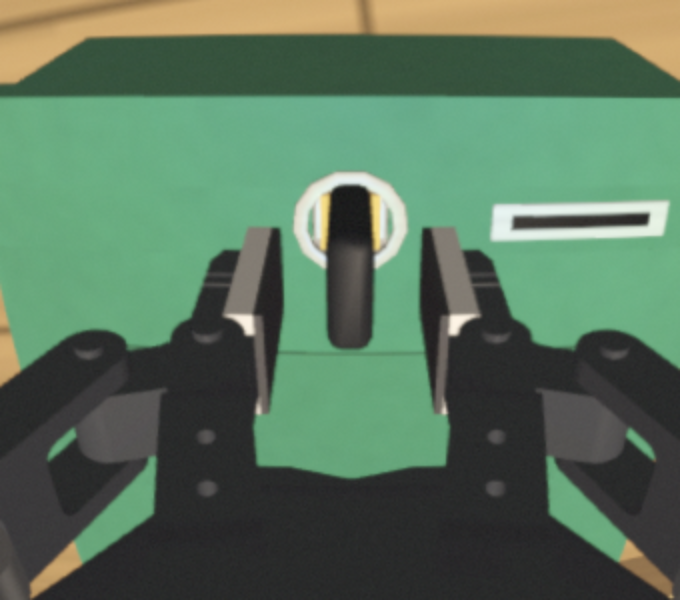

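```bash
python3 -m handwheel '[[[0,0,0],[-1,0,8],20],[[0,0,0],[0,0,7],14],[[0,0,0],[0,0,3],14],[[0,0,0],[0,0,0],14]]'
python3 -m handwheel '[[[0,0,0],[0,0,0],12],[[0,0,0],[0,0,0],11],[[0,0,0],[0,0,0],10.5],[[0,0,0],[0,0,0],10]]'
python3 -c "
from h import *
show()"
```

```text
time: 3.87
tool_pos: [504.0, 24.9, 170.8]
orientation: [-0.218, -3.132, -0.0]
wrist_force: [-0.2, -0.2, -1.0]
grip_width: 0.165
finger_force: 0.0
time: 4.2
tool_pos: [504.7, 24.7, 172.2]
orientation: [0.218, 3.133, -0.0]
wrist_force: [0.4, -0.8, 0.3]
grip_width: 0.118
finger_force: 0.4
t 4.2 p [504.73  24.74 172.19] yang 82.05 q [-0.176  0.073  2.014 -0.     1.054 -1.608] F [ 0.43 -0.75  0.26] M [-0.129 -0.028  0.003] w 10.06 f 0.4
```

```bash
python3 -m handwheel '[[[0,0,0],[0,0,0],9],[[0,0,0],[0,0,0],5],[[0,0,0],[0,0,0],0],[[0,0,0],[0,0,0],0],[[0,0,0],[0,0,0],0],[[0,0,0],[0,0,0],0]]'
python3 -c "
from h import *
for i in range(3): show(); cap('wrist')"
```

```text
time: 4.7
tool_pos: [504.8, 24.7, 172.2]
orientation: [0.218, 3.133, -0.0]
wrist_force: [-0.1, -0.5, 2.8]
grip_width: 0.106
finger_force: 60.4
t 4.7 p [504.76  24.74 172.18] yang 82.05 q [-0.176  0.073  2.014 -0.     1.054 -1.608] F [-0.11 -0.53  2.77] M [-0.101 -0.025  0.023] w 9.05 f 60.4
t 4.75 p [504.77  24.74 172.19] yang 82.05 q [-0.176  0.073  2.014 -0.     1.054 -1.608] F [ 0.06 -0.9   3.27] M [-0.114  0.06  -0.007] w 9.09 f 60.5
t 4.8 p [504.76  24.73 172.15] yang 82.05 q [-0.176  0.073  2.014 -0.     1.054 -1.608] F [-0.94 -0.92  3.  ] M [-0.15   0.067  0.046] w 9.37 f 60.5
```

```bash
cat > chk.py <<'E'
import sys; from h import *
s,T=show(); sys.exit(1 if s['torque'][2]>float(sys.argv[1]) or np.hypot(*s['wrist_force'][:2])>8 else 0)
E
python3 -m handwheel '[[[0,0,0.02],[0,0,0],0],[[0,0,0.03],[0,0,0],0],[[0,0,0.03],[0,0,0],0]]' >/dev/null; python3 chk.py 0.2 && python3 -m handwheel '[[[0,0,0.03],[0,0,0],0],[[0,0,0.03],[0,0,0],0],[[0,0,0.03],[0,0,0],0]]' >/dev/null; python3 chk.py 0.2 && python3 -m handwheel '[[[0,0,0.03],[0,0,0],0],[[0,0,0.03],[0,0,0],0],[[0,0,0.03],[0,0,0],0]]' >/dev/null; python3 chk.py 0.2; python3 -m handwheel '[[[0,0,0],[0,0,0],0]]' >/dev/null; python3 chk.py 1
```

```text
t 5.1 p [504.67  24.56 172.12] yang 77.35 q [-1.760e-01  7.300e-02  2.014e+00 -1.000e-03  1.054e+00 -1.525e+00] F [-0.12 -1.98  4.31] M [-0.371  0.159  0.021] w 8.77 f 60.8
t 5.35 p [504.69  24.52 172.15] yang 72.2 q [-1.760e-01  7.300e-02  2.014e+00 -1.000e-03  1.054e+00 -1.435e+00] F [-2.11 -1.02  4.86] M [-0.336  0.157  0.056] w 8.79 f 60.8
t 5.6 p [504.69  24.51 172.14] yang 67.03 q [-1.760e-01  7.300e-02  2.014e+00 -1.000e-03  1.054e+00 -1.345e+00] F [-0.88 -2.69  3.75] M [-0.371  0.167  0.023] w 8.93 f 60.8
t 5.68 p [504.66  24.54 172.12] yang 67.1 q [-1.760e-01  7.300e-02  2.014e+00 -1.000e-03  1.054e+00 -1.347e+00] F [-0.87 -1.89  3.7 ] M [-0.375  0.219  0.072] w 8.96 f 60.8
```

```bash
python3 -m handwheel '[[[0,0,0.04],[0,0,0],0],[[0,0,0.04],[0,0,0],0],[[0,0,0.04],[0,0,0],0]]' >/dev/null; python3 chk.py 0.18 && python3 -m handwheel '[[[0,0,0.03],[0,0,0],0],[[0,0,0.03],[0,0,0],0],[[0,0,0.03],[0,0,0],0]]' >/dev/null; python3 chk.py 0.18 && python3 -m handwheel '[[[0,0,0.02],[0,0,0],0],[[0,0,0.02],[0,0,0],0]]' >/dev/null; python3 chk.py 0.16 && python3 -m handwheel '[[[0,0,0.015],[0,0,0],0],[[0,0,0],[0,0,0],0]]' >/dev/null; python3 chk.py 0.16 && python3 -m handwheel '[[[0,0,0.015],[0,0,0],0],[[0,0,0],[0,0,0],0]]' >/dev/null; python3 chk.py 0.16 && python3 -m handwheel '[[[0,0,0.015],[0,0,0],0],[[0,0,0],[0,0,0],0]]' >/dev/null; python3 chk.py 0.16
```

```text
t 5.93 p [504.7   24.56 172.15] yang 60.19 q [-1.760e-01  7.300e-02  2.014e+00 -1.000e-03  1.054e+00 -1.226e+00] F [-0.85 -2.93  4.92] M [-0.401  0.21   0.069] w 8.81 f 60.8
t 6.18 p [504.68  24.55 172.12] yang 55.06 q [-1.760e-01  7.300e-02  2.014e+00 -1.000e-03  1.054e+00 -1.137e+00] F [-0.74 -2.01  4.4 ] M [-0.404  0.144  0.012] w 9.34 f 60.8
t 6.35 p [504.7   24.59 172.11] yang 52.78 q [-1.760e-01  7.300e-02  2.014e+00 -1.000e-03  1.054e+00 -1.097e+00] F [ 0.24 -2.28  4.33] M [-0.457  0.18   0.082] w 9.18 f 60.9
t 6.52 p [504.69  24.62 172.1 ] yang 51.95 q [-1.760e-01  7.300e-02  2.014e+00 -1.000e-03  1.054e+00 -1.082e+00] F [-1.17 -2.86  5.63] M [-0.473  0.109  0.001] w 8.9 f 61.0
t 6.68 p [504.69  24.6  172.08] yang 51.09 q [-1.760e-01  7.300e-02  2.014e+00 -1.000e-03  1.054e+00 -1.067e+00] F [-1.34 -3.22  5.13] M [-0.499  0.24   0.074] w 8.95 f 61.0
t 6.85 p [504.7   24.62 172.11] yang 50.23 q [-0.176  0.073  2.014 -0.     1.054 -1.052] F [-0.85 -3.21  5.48] M [-0.583  0.221  0.101] w 8.81 f 61.0
```

```bash
c(){ python3 chk.py 0.16 | sed 's/q \[.*F/F/'; return ${PIPESTATUS[0]}; }
python3 -m handwheel '[[[0,0,0.015],[0,0,0],0],[[0,0,0],[0,0,0],0]]' >/dev/null; c && python3 -m handwheel '[[[0,0,0.015],[0,0,0],0],[[0,0,0],[0,0,0],0]]' >/dev/null && c && python3 -m handwheel '[[[0,0,0.015],[0,0,0],0],[[0,0,0],[0,0,0],0]]' >/dev/null && c && python3 -m handwheel '[[[0,0,0.015],[0,0,0],0],[[0,0,0],[0,0,0],0]]' >/dev/null && c && python3 -m handwheel '[[[0,0,0.015],[0,0,0],0],[[0,0,0],[0,0,0],0]]' >/dev/null && c && python3 -m handwheel '[[[0,0,0.015],[0,0,0],0],[[0,0,0],[0,0,0],0]]' >/dev/null && c && python3 -m handwheel '[[[0,0,0.015],[0,0,0],0],[[0,0,0],[0,0,0],0]]' >/dev/null && c && python3 -m handwheel '[[[0,0,0.015],[0,0,0],0],[[0,0,0],[0,0,0],0]]' >/dev/null && c
```

```text
t 7.02 p [504.69  24.61 172.08] yang 49.37 F [-1.3  -2.53  6.2 ] M [-0.604  0.213  0.058] w 9.01 f 61.0
t 7.18 p [504.69  24.62 172.09] yang 48.51 F [-0.24 -2.87  4.64] M [-0.6    0.145  0.064] w 9.26 f 61.0
t 7.35 p [504.69  24.6  172.07] yang 47.65 F [-0.67 -3.59  5.31] M [-0.529  0.182  0.074] w 9.18 f 61.0
t 7.52 p [504.67  24.62 172.07] yang 46.79 F [ 0.17 -2.44  5.63] M [-0.506  0.2    0.072] w 8.62 f 61.0
t 7.68 p [504.7   24.64 172.09] yang 45.93 F [-0.66 -4.16  5.  ] M [-0.576  0.156  0.034] w 8.91 f 61.0
t 7.85 p [504.7   24.63 172.09] yang 45.08 F [-1.05 -1.95  5.2 ] M [-0.566  0.224  0.072] w 9.18 f 61.0
t 8.02 p [504.7   24.63 172.1 ] yang 44.22 F [-0.42 -3.4   4.56] M [-0.545  0.189  0.02 ] w 9.06 f 61.0
t 8.18 p [504.7   24.64 172.09] yang 43.36 F [-1.03 -3.34  4.67] M [-0.56   0.203  0.076] w 8.67 f 61.0
```

```bash
cat > c.sh <<'E'
c(){ python3 chk.py 0.16 | sed 's/p \[.*y/y/; s/q \[.*F/F/'; return ${PIPESTATUS[0]}; }
E
. ./c.sh
python3 -m handwheel '[[[0,0,0.015],[0,0,0],0],[[0,0,0],[0,0,0],0]]' >/dev/null; c && python3 -m handwheel '[[[0,0,0.015],[0,0,0],0],[[0,0,0],[0,0,0],0]]' >/dev/null && c && python3 -m handwheel '[[[0,0,0.015],[0,0,0],0],[[0,0,0],[0,0,0],0]]' >/dev/null && c && python3 -m handwheel '[[[0,0,0.015],[0,0,0],0],[[0,0,0],[0,0,0],0]]' >/dev/null && c && python3 -m handwheel '[[[0,0,0.015],[0,0,0],0],[[0,0,0],[0,0,0],0]]' >/dev/null && c && python3 -m handwheel '[[[0,0,0.015],[0,0,0],0],[[0,0,0],[0,0,0],0]]' >/dev/null && c && python3 -m handwheel '[[[0,0,0.015],[0,0,0],0],[[0,0,0],[0,0,0],0]]' >/dev/null && c && python3 -m handwheel '[[[0,0,0.015],[0,0,0],0],[[0,0,0],[0,0,0],0]]' >/dev/null && c && python3 -m handwheel '[[[0,0,0.015],[0,0,0],0],[[0,0,0],[0,0,0],0]]' >/dev/null && c && python3 -m handwheel '[[[0,0,0.015],[0,0,0],0],[[0,0,0],[0,0,0],0]]' >/dev/null && c && python3 -m handwheel '[[[0,0,0.015],[0,0,0],0],[[0,0,0],[0,0,0],0]]' >/dev/null && c && python3 -m handwheel '[[[0,0,0.015],[0,0,0],0],[[0,0,0],[0,0,0],0]]' >/dev/null && c && python3 -m handwheel '[[[0,0,0.015],[0,0,0],0],[[0,0,0],[0,0,0],0]]' >/dev/null && c && python3 -m handwheel '[[[0,0,0.015],[0,0,0],0],[[0,0,0],[0,0,0],0]]' >/dev/null && c && python3 -m handwheel '[[[0,0,0.015],[0,0,0],0],[[0,0,0],[0,0,0],0]]' >/dev/null && c && python3 -m handwheel '[[[0,0,0.015],[0,0,0],0],[[0,0,0],[0,0,0],0]]' >/dev/null && c
```

```text
t 8.35 yang 42.49 F [ 0.05 -2.21  6.3 ] M [-0.515  0.173  0.017] w 9.04 f 61.0
t 8.52 yang 41.64 F [ 0.06 -2.86  4.96] M [-0.513  0.185  0.09 ] w 8.82 f 61.0
t 8.68 yang 40.78 F [-0.19 -2.61  6.37] M [-0.604  0.199  0.087] w 8.23 f 61.0
t 8.85 yang 39.92 F [-0.2  -3.25  4.7 ] M [-0.58   0.159  0.094] w 9.11 f 61.0
t 9.02 yang 39.06 F [-1.14 -3.06  5.48] M [-0.558  0.138  0.024] w 9.16 f 61.0
t 9.18 yang 38.2 F [-0.16 -3.36  4.11] M [-0.599  0.186  0.001] w 8.93 f 61.0
t 9.35 yang 37.34 F [-1.97 -2.67  5.24] M [-0.57   0.097  0.041] w 9.11 f 61.0
t 9.52 yang 36.48 F [-1.16 -2.52  5.07] M [-0.481  0.186  0.08 ] w 9.2 f 61.0
t 9.68 yang 35.62 F [-1.21 -3.01  4.74] M [-0.545  0.137  0.058] w 8.89 f 61.0
t 9.85 yang 34.76 F [-0.99 -2.86  4.95] M [-0.565  0.175  0.056] w 9.37 f 61.0
t 10.02 yang 33.9 F [-0.37 -2.54  4.33] M [-0.552  0.113  0.068] w 8.89 f 61.0
t 10.18 yang 33.04 F [-1.41 -2.4   4.56] M [-0.536  0.114  0.018] w 8.75 f 61.0
t 10.35 yang 32.18 F [-0.06 -2.08  4.79] M [-0.584  0.174  0.026] w 9.12 f 61.0
t 10.52 yang 31.32 F [-0.16 -2.81  4.84] M [-0.56   0.118  0.056] w 9.05 f 61.0
t 10.68 yang 30.46 F [-0.17 -2.95  4.58] M [-0.541  0.112  0.016] w 9.01 f 61.0
t 10.85 yang 29.6 F [-0.23 -3.18  5.89] M [-0.535  0.157  0.051] w 8.87 f 61.0
```

```bash
. ./c.sh
python3 -m handwheel '[[[0,0,0.015],[0,0,0],0],[[0,0,0],[0,0,0],0]]' >/dev/null; c && python3 -m handwheel '[[[0,0,0.015],[0,0,0],0],[[0,0,0],[0,0,0],0]]' >/dev/null && c && python3 -m handwheel '[[[0,0,0.015],[0,0,0],0],[[0,0,0],[0,0,0],0]]' >/dev/null && c && python3 -m handwheel '[[[0,0,0.015],[0,0,0],0],[[0,0,0],[0,0,0],0]]' >/dev/null && c && python3 -m handwheel '[[[0,0,0.015],[0,0,0],0],[[0,0,0],[0,0,0],0]]' >/dev/null && c && python3 -m handwheel '[[[0,0,0.015],[0,0,0],0],[[0,0,0],[0,0,0],0]]' >/dev/null && c && python3 -m handwheel '[[[0,0,0.015],[0,0,0],0],[[0,0,0],[0,0,0],0]]' >/dev/null && c && python3 -m handwheel '[[[0,0,0.015],[0,0,0],0],[[0,0,0],[0,0,0],0]]' >/dev/null && c && python3 -m handwheel '[[[0,0,0.015],[0,0,0],0],[[0,0,0],[0,0,0],0]]' >/dev/null && c && python3 -m handwheel '[[[0,0,0.015],[0,0,0],0],[[0,0,0],[0,0,0],0]]' >/dev/null && c && python3 -m handwheel '[[[0,0,0.015],[0,0,0],0],[[0,0,0],[0,0,0],0]]' >/dev/null && c && python3 -m handwheel '[[[0,0,0.015],[0,0,0],0],[[0,0,0],[0,0,0],0]]' >/dev/null && c && python3 -m handwheel '[[[0,0,0.015],[0,0,0],0],[[0,0,0],[0,0,0],0]]' >/dev/null && c && python3 -m handwheel '[[[0,0,0.015],[0,0,0],0],[[0,0,0],[0,0,0],0]]' >/dev/null && c && python3 -m handwheel '[[[0,0,0.015],[0,0,0],0],[[0,0,0],[0,0,0],0]]' >/dev/null && c && python3 -m handwheel '[[[0,0,0.015],[0,0,0],0],[[0,0,0],[0,0,0],0]]' >/dev/null && c
```

```text
t 11.02 yang 28.74 F [-1.16 -2.41  4.43] M [-0.569  0.162  0.013] w 9.25 f 61.0
t 11.18 yang 27.89 F [-1.43 -2.55  4.87] M [-0.499  0.198  0.101] w 8.96 f 61.0
t 11.35 yang 27.03 F [-0.33 -3.38  4.81] M [-0.531  0.147  0.097] w 8.81 f 61.0
t 11.52 yang 26.17 F [-1.21 -2.43  5.36] M [-0.575  0.147  0.126] w 9.31 f 61.0
t 11.68 yang 25.32 F [-0.95 -3.28  4.7 ] M [-0.541  0.214  0.146] w 8.89 f 61.0
t 11.85 yang 24.47 F [-1.62 -2.53  5.87] M [-0.57   0.185  0.234] w 9.29 f 61.0
```

```bash
python3 -c "
from h import *
for i in range(4):
    s=manip.state(); print(s['torque'].round(3),s['wrist_force'].round(1)); cap('side')
s,T=show()
# plan: hinge rotation
"
```

```text
[-0.57   0.185  0.234] [-1.6 -2.5  5.9]
[-0.536  0.176  0.14 ] [-0.4 -2.5  5.2]
[-0.583  0.178  0.238] [-0.6 -3.1  5. ]
[-0.55   0.169  0.156] [-0.3 -3.9  4.6]
t 12.05 p [504.69  24.64 172.09] yang 24.5 q [-1.760e-01  7.300e-02  2.014e+00 -1.000e-03  1.054e+00 -6.030e-01] F [-0.85 -2.5   4.32] M [-0.558  0.211  0.161] w 8.83 f 61.0
```

```bash
cat >> h.py <<'E'
by=np.array([0.141,0.990,0]);H=np.array([667.9,1.4,84.])
def body(dth,tilt0,n):
    "per-row turn and shift (tool axes) for n equal rows turning dth about the hinge"
    s=manip.state();T=R.from_rotvec(s['orientation']);q=R.from_rotvec(by*dth/n)
    p=s['tool_pos'];return T.inv().apply(by*dth/n),T.inv().apply(H+q.apply(p-H)-p)
def tilt():
    s=manip.state();z=-R.from_rotvec(s['orientation']).as_matrix()[:,2];return np.degrees(np.arcsin(z@np.array([.99,-.141,0]))),np.degrees(np.arcsin(z@by))
E
python3 -m handwheel '[[[0,0,-0.008],[0,0,-0.5],0],[[0,0,0],[0,0,-0.7],0],[[0,0,0],[0,0,-0.7],0],[[0,0,0],[0,0,0],0]]'
python3 -c "
from h import *
show(); print(body(.205,0,14),tilt())"
```

```text
time: 12.38
tool_pos: [504.4, 24.7, 172.7]
orientation: [1.689, 2.648, 0.0]
wrist_force: [4.8, -4.3, -5.4]
grip_width: 0.106
finger_force: 59.2
t 12.38 p [504.42  24.7  172.68] yang 24.92 q [-0.176  0.071  2.015 -0.     1.055 -0.611] F [ 4.75 -4.32 -5.39] M [-0.666 -0.745  0.078] w 9.08 f 59.2
(array([ 1.22770257e-02,  7.98021480e-03, -1.47454333e-06]), array([-0.71842941,  1.10481067, -2.40742615])) (np.float64(-0.03967895486857188), np.float64(0.005769714823207614))
```

```bash
python3 -m handwheel '[[[0,0,0],[0,0,-0.6],0],[[0,0,0],[0,0,-0.6],0],[[0,0,0],[0,0,0],0]]' >/dev/null
python3 -c "
from h import *
show(); print(tilt())"
```

```text
t 12.63 p [504.42  24.69 173.73] yang 24.92 q [-0.176  0.07   2.014 -0.     1.057 -0.611] F [ 5.19 -3.23 -7.61] M [-0.725 -0.872  0.178] w 8.69 f 59.1
(np.float64(-0.03778361423480915), np.float64(0.0071824972706696))
```

```bash
python3 -m handwheel '[[[0.012,0.008,0],[-0.7,1.1,-2.4],0],[[0.012,0.008,0],[-0.7,1.1,-2.4],0],[[0,0,0],[0,0,0],0]]' >/dev/null
python3 -c "
from h import *
show(); print(tilt())
cap('side','s1.png')"
```

```text
t 12.88 p [507.18  24.33 178.81] yang 24.93 q [-1.750e-01  8.000e-02  1.992e+00 -1.000e-03  1.098e+00 -6.100e-01] F [ 2.53 -3.52 -3.83] M [-0.633 -0.522  0.15 ] w 9.24 f 59.8
(np.float64(1.6837998469260171), np.float64(-0.016705175347075638))
```

```bash
python3 -m handwheel '[[[0.012,0.008,0],[-0.7,1.1,-2.4],0],[[0.012,0.008,0],[-0.7,1.1,-2.4],0],[[0.012,0.008,0],[-0.7,1.1,-2.4],0],[[0,0,0],[0,0,0],0]]' >/dev/null
python3 -c "
from h import *
show(); print(tilt())
p,d=cap('side');q,_=cap('wrist')
cv2.imwrite('pics/s2.png',np.hstack([cv2.resize(p[170:330,220:440,::-1],(550,400)),cv2.resize(q[::,:,::-1],(0,0),fx=.45,fy=.45)[:216].repeat(1,0) if 0 else np.pad(cv2.resize(q[200:400,180:480,::-1],(240,160)),((0,240),(0,0),(0,0)))]))"
```

```text
t 13.27 p [511.36  23.74 186.04] yang 24.99 q [-0.175  0.097  1.96  -0.002  1.157 -0.609] F [ 3.44 -4.57 -3.44] M [-0.709 -0.678  0.158] w 9.02 f 59.7
(np.float64(4.158590912079967), np.float64(-0.03528858412080084))
```

View pics/s2.png

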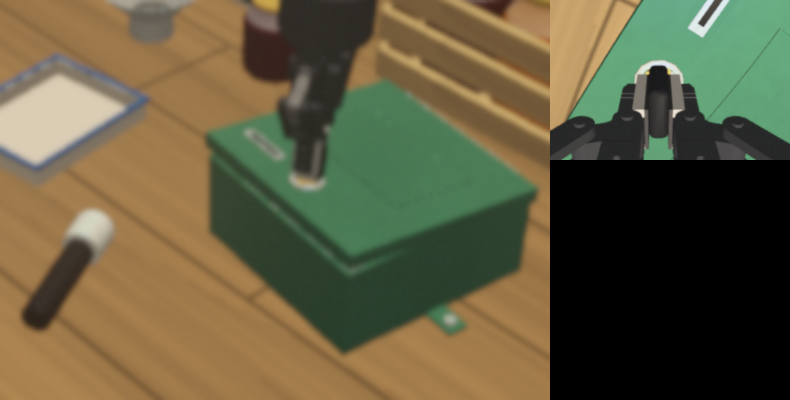

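```bash
python3 -m handwheel '[[[0.012,0.008,0],[-0.7,1.1,-2.4],0],[[0.012,0.008,0],[-0.7,1.1,-2.4],0],[[0.012,0.008,0],[-0.7,1.1,-2.4],0],[[0.012,0.008,0],[-0.7,1.1,-2.4],0],[[0,0,0],[0,0,0],0]]' >/dev/null
python3 -c "
from h import *
show(); print(tilt(), body(.014,0,1))
p,d=cap('top');P=cloud('top',d,(d>0)); E=np.array([[.99,-.141,0],by]).T
L=(P-H)@np.c_[E,[0,0,1]]
M=(abs(L[:,1])<95)&(L[:,0]<-5)&(L[:,0]>-200)&(L[:,2]>4)&(L[:,2]<60)&((abs(L[:,1])>60))
A=L[M];k=np.polyfit(A[:,0],A[:,2],1)
for i in range(3):
    r=A[:,2]-np.polyval(k,A[:,0]);A=A[abs(r)<4];k=np.polyfit(A[:,0],A[:,2],1)
print('lid slope',-k[0],'front z',np.polyval(k,-198)+84,len(A))
"
```

```text
t 13.78 p [517.43  22.84 195.01] yang 25.15 q [-0.174  0.122  1.916 -0.003  1.234 -0.608] F [ 3.45 -4.53 -3.47] M [-0.776 -0.712  0.267] w 9.27 f 59.6
(np.float64(7.451098388180722), np.float64(-0.061206288487839745)) (array([1.17370959e-02, 7.63129300e-03, 1.49555148e-05]), array([-0.69630301,  1.07544163, -2.30249542]))
lid slope 0.14181573646901174 front z 117.64355073476888 824
```

```bash
python3 -m handwheel '[[[0.012,0.008,-0.015],[-0.7,1.1,-2.4],0],[[0.012,0.008,0],[-0.7,1.1,-2.4],0],[[0.012,0.008,0],[-0.7,1.1,-2.4],0],[[0.012,0.008,0],[-0.7,1.1,-2.4],0],[[0.006,0.004,0],[-0.3,0.5,-1.2],0],[[0,0,0],[0,0,0],0]]' >/dev/null
cat >> h.py <<'E'
def lid():
    p,d=cap('top');P=cloud('top',d,(d>0)); E=np.array([[.99,-.141,0],by]).T
    L=(P-H)@np.c_[E,[0,0,1]]
    A=L[(abs(L[:,1])<95)&(L[:,0]<-5)&(L[:,0]>-190)&(L[:,2]>4)&(L[:,2]<60)&((abs(L[:,1])>60))];k=np.polyfit(A[:,0],A[:,2],1)
    for i in range(3):
        r=A[:,2]-np.polyval(k,A[:,0]);A=A[abs(r)<4];k=np.polyfit(A[:,0],A[:,2],1)
    print('lid slope',-k[0],'front rise',np.polyval(k,-198)-6,len(A))
def ax():
    s,T=show();z=-T.as_matrix()[:,2];print('axis torque',(s['torque']@z).round(3),'F tool',T.inv().apply(s['wrist_force']).round(2),'tilt',np.round(tilt(),2))
E
python3 -c "
from h import *
ax();lid();ax()"
```

```text
t 14.33 p [524.61  21.97 204.35] yang 26.29 q [-0.172  0.153  1.865 -0.005  1.318 -0.621] F [ 4.55 -4.12 -5.52] M [-0.8   -0.991  0.239] w 8.94 f 59.4
axis torque 0.109 F tool [-6.23  3.11  4.43] tilt [11.16 -0.05]
lid slope 0.20727123207335063 front rise 40.511463019624735 890
t 14.38 p [524.59  21.96 204.38] yang 26.29 q [-0.173  0.153  1.865 -0.005  1.318 -0.621] F [ 5.02 -3.68 -5.99] M [-0.856 -1.04   0.265] w 8.93 f 59.4
axis torque 0.126 F tool [-6.09  3.8   4.81] tilt [11.14 -0.05]
```

```bash
python3 -m handwheel '[[[0.008,0.005,0],[-0.57,0.84,0.4],0],[[0,0,0],[0,0,0.4],0],[[0,0,0],[0,0,0],0]]' >/dev/null
python3 -c "
from h import *
ax();cap('top');ax()"
```

```text
t 14.63 p [525.45  21.89 204.14] yang 26.35 q [-0.172  0.159  1.859 -0.006  1.327 -0.62 ] F [ 2.7  -3.73 -3.75] M [-0.837 -0.795  0.204] w 8.98 f 59.9
axis torque 0.055 F tool [-4.92  1.38  3.02] tilt [11.68 -0.03]
t 14.68 p [525.44  21.91 204.17] yang 26.35 q [-0.172  0.159  1.859 -0.006  1.327 -0.62 ] F [ 2.77 -3.4  -4.66] M [-0.886 -0.876  0.238] w 9.13 f 59.8
axis torque 0.081 F tool [-4.76  1.74  3.91] tilt [11.67 -0.04]
```

```bash
python3 -m handwheel '[[[0,0,-0.02],[-0.3,0,0.4],0],[[0,0,-0.04],[0,0,0.2],0],[[0,0,-0.04],[0,0,0],0],[[0,0,-0.04],[0,0,0],0],[[0,0,-0.02],[0,0,0],0]]' >/dev/null
python3 -c "
from h import *
ax();lid();ax()"
```

```text
t 15.1 p [525.67  21.97 204.18] yang 35.65 q [-0.172  0.16   1.859 -0.005  1.326 -0.782] F [ 3.4  -2.74 -2.17] M [-0.5   -0.634  0.023] w 8.94 f 60.0
axis torque -0.058 F tool [-4.45  1.47  1.36] tilt [11.65 -0.09]
lid slope 0.20718400349227195 front rise 40.475783603199986 916
t 15.15 p [525.64  21.94 204.17] yang 35.64 q [-0.172  0.16   1.859 -0.005  1.326 -0.782] F [ 2.57 -1.04 -1.8 ] M [-0.445 -0.711  0.006] w 8.75 f 60.0
axis torque -0.061 F tool [-2.54  1.73  1.22] tilt [11.66 -0.09]
```

Turning back with friction-level torque and the lid steady.

```bash
cat > b.py <<'E'
import sys; from h import *
s,T=show();z=-T.as_matrix()[:,2];t=s['torque']@z;F=T.inv().apply(s['wrist_force']);print('   axis',t.round(3),F.round(1))
sys.exit(1 if t<-0.16 or np.linalg.norm(F)>10 else 0)
E
python3 -m handwheel '[[[0,0,-0.04],[-0.1,0,0],0],[[0,0,-0.04],[0,0,0],0],[[0,0,-0.04],[0,0,0],0],[[0,0,-0.04],[0,0,0],0]]' >/dev/null; python3 b.py && python3 -m handwheel '[[[0,0,-0.04],[0,0,0],0],[[0,0,-0.04],[0,0,0],0],[[0,0,-0.04],[0,0,0],0],[[0,0,-0.04],[0,0,0],0]]' >/dev/null && python3 b.py && python3 -m handwheel '[[[0,0,-0.04],[0,0,0],0],[[0,0,-0.04],[0,0,0],0],[[0,0,-0.04],[0,0,0],0],[[0,0,-0.04],[0,0,0],0]]' >/dev/null && python3 b.py && python3 -m handwheel '[[[0,0,-0.04],[0,0,0],0],[[0,0,-0.04],[0,0,0],0],[[0,0,-0.03],[0,0,0],0],[[0,0,0],[0,0,0],0]]' >/dev/null && python3 b.py
python3 -c "
from h import *
lid();ax()"
```

```text
t 15.48 p [525.52  21.78 204.18] yang 44.78 q [-0.173  0.16   1.859 -0.005  1.327 -0.942] F [ 2.29 -1.82 -0.87] M [-0.563 -0.545  0.026] w 9.28 f 60.2
   axis -0.071 [-3.   0.5  0.3]
t 15.82 p [525.49  21.71 204.21] yang 53.86 q [-0.173  0.16   1.859 -0.005  1.327 -1.102] F [ 1.53 -2.47 -0.87] M [-0.627 -0.464  0.054] w 9.23 f 60.2
   axis -0.059 [-2.8 -1.   0.5]
t 16.15 p [525.45  21.67 204.21] yang 62.9 q [-0.173  0.16   1.859 -0.006  1.328 -1.262] F [ 1.93 -2.7  -3.1 ] M [-0.684 -0.403  0.048] w 8.93 f 60.2
   axis -0.079 [-3.5 -1.3  2.6]
t 16.48 p [525.45  21.62 204.2 ] yang 69.02 q [-0.173  0.16   1.859 -0.006  1.328 -1.371] F [ 1.37 -3.95 -0.39] M [-0.763 -0.29   0.053] w 9.0 f 60.3
   axis -0.093 [-2.7 -3.2 -0. ]
lid slope 0.2067613560802825 front rise 40.40994680450528 916
t 16.53 p [525.45  21.64 204.2 ] yang 68.96 q [-0.173  0.16   1.859 -0.006  1.328 -1.37 ] F [ 1.97 -2.73  0.19] M [-0.702 -0.279  0.067] w 9.06 f 60.3
axis torque -0.068 F tool [-2.74 -1.85 -0.67] tilt [11.73 -0.05]
```

```bash

python3 -m handwheel '[[[0,0,-0.03],[0,0,0],0],[[0,0,-0.03],[0,0,0],0],[[0,0,-0.03],[0,0,0],0],[[0,0,-0.03],[0,0,0],0]]' >/dev/null; python3 b.py && python3 -m handwheel '[[[0,0,-0.015],[0,0,0],0],[[0,0,-0.015],[0,0,0],0]]' >/dev/null && python3 b.py && python3 -m handwheel '[[[0,0,-0.015],[0,0,0],0],[[0,0,0],[0,0,0],0]]' >/dev/null && python3 b.py && python3 -m handwheel '[[[0,0,-0.015],[0,0,0],0],[[0,0,0],[0,0,0],0]]' >/dev/null && python3 b.py && python3 -m handwheel '[[[0,0,-0.015],[0,0,0],0],[[0,0,0],[0,0,0],0]]' >/dev/null && python3 b.py && python3 -m handwheel '[[[0,0,-0.015],[0,0,0],0],[[0,0,0],[0,0,0],0]]' >/dev/null && python3 b.py && python3 -m handwheel '[[[0,0,-0.015],[0,0,0],0],[[0,0,0],[0,0,0],0]]' >/dev/null && python3 b.py && python3 -m handwheel '[[[0,0,-0.015],[0,0,0],0],[[0,0,0],[0,0,0],0]]' >/dev/null && python3 b.py
```

```text
t 16.87 p [525.43  21.61 204.18] yang 75.78 q [-0.173  0.16   1.859 -0.006  1.328 -1.491] F [-0.81 -4.21  1.18] M [-0.705 -0.232  0.095] w 8.99 f 60.3
   axis -0.042 [-0.  -4.3 -1.1]
t 17.03 p [525.49  21.59 204.19] yang 77.44 q [-0.173  0.16   1.859 -0.006  1.328 -1.521] F [-0.79 -3.44  0.57] M [-0.782 -0.159  0.114] w 9.19 f 60.4
   axis -0.041 [ 0.1 -3.5 -0.5]
t 17.2 p [525.48  21.62 204.14] yang 78.3 q [-0.173  0.16   1.859 -0.006  1.328 -1.536] F [ 0.33 -4.4   1.19] M [-0.8    0.053  0.153] w 8.48 f 60.5
   axis -0.013 [-1.  -4.3 -1.4]
t 17.37 p [525.48  21.62 204.09] yang 79.16 q [-0.173  0.16   1.859 -0.006  1.327 -1.551] F [-0.92 -5.37  1.53] M [-0.839  0.042  0.191] w 8.96 f 60.5
   axis 0.018 [ 0.2 -5.5 -1.5]
t 17.53 p [525.48  21.63 204.01] yang 80.01 q [-0.173  0.16   1.859 -0.006  1.327 -1.567] F [-1.66 -5.35  2.52] M [-0.956  0.161  0.158] w 8.97 f 60.5
   axis -0.042 [ 1.2 -5.6 -2.3]
t 17.7 p [525.5   21.61 203.98] yang 80.87 q [-0.173  0.16   1.859 -0.006  1.327 -1.582] F [-1.35 -5.16  1.97] M [-0.938  0.174  0.142] w 9.29 f 60.5
   axis -0.054 [ 0.9 -5.3 -1.8]
t 17.87 p [525.47  21.62 203.97] yang 81.71 q [-0.173  0.16   1.859 -0.006  1.327 -1.597] F [-0.34 -4.88  1.37] M [-0.954  0.133  0.142] w 9.18 f 60.5
   axis -0.057 [-0.1 -4.9 -1.4]
t 18.03 p [525.5   21.61 204.01] yang 82.56 q [-0.173  0.16   1.859 -0.006  1.327 -1.612] F [-1.67 -4.01  0.95] M [-0.941  0.15   0.111] w 8.94 f 60.5
   axis -0.085 [ 1.3 -4.2 -0.7]
```

```bash

python3 -m handwheel '[[[0,0,0],[0,-0.3,-0.3],0],[[0,0,-0.015],[0,0,0],0],[[0,0,0],[0,0,0],0]]' >/dev/null; python3 b.py && python3 -m handwheel '[[[0,0,-0.01],[0,0,0],0],[[0,0,0],[0,0,0],0]]' >/dev/null && python3 b.py && python3 -m handwheel '[[[0,0,-0.01],[0,0,0],0],[[0,0,0],[0,0,0],0]]' >/dev/null && python3 b.py && python3 -m handwheel '[[[0,0,-0.01],[0,0,0],0],[[0,0,0],[0,0,0],0]]' >/dev/null && python3 b.py 
python3 -c "
from h import *
lid();ax()"
```

```text
t 18.28 p [525.45  21.5  204.  ] yang 83.39 q [-0.173  0.16   1.859 -0.005  1.327 -1.627] F [-0.93 -3.12  0.27] M [-0.799 -0.014  0.107] w 8.8 f 60.3
   axis -0.055 [ 0.6 -3.2 -0.2]
t 18.45 p [525.46  21.47 204.04] yang 83.93 q [-0.173  0.16   1.859 -0.005  1.327 -1.637] F [-0.49 -3.65 -1.3 ] M [-0.756 -0.004  0.045] w 8.65 f 60.3
   axis -0.108 [-0.2 -3.7  1.3]
t 18.62 p [525.45  21.46 204.03] yang 84.49 q [-0.173  0.16   1.859 -0.005  1.327 -1.647] F [-0.07 -3.76 -1.24] M [-0.709  0.001  0.105] w 8.97 f 60.3
   axis -0.039 [-0.5 -3.8  1.1]
t 18.78 p [525.46  21.47 204.05] yang 85.05 q [-0.173  0.16   1.859 -0.005  1.327 -1.657] F [-0.85 -2.86 -2.47] M [-0.648  0.021  0.157] w 8.98 f 60.2
   axis 0.023 [ 0.1 -3.   2.5]
lid slope 0.20552534599554637 front rise 40.26093295926029 928
t 18.83 p [525.46  21.49 204.08] yang 85.03 q [-0.173  0.16   1.859 -0.005  1.327 -1.656] F [-1.5  -3.59 -2.03] M [-0.708  0.002  0.084] w 8.95 f 60.1
axis torque -0.06 F tool [ 0.76 -3.73  2.18] tilt [11.72 -0.07]
```

```bash

python3 -m handwheel '[[[0,0,-0.01],[0,-0.2,0],0],[[0,0,0],[0,0,0],0]]' >/dev/null; python3 b.py && python3 -m handwheel '[[[0,0,-0.01],[0,0,0],0],[[0,0,0],[0,0,0],0]]' >/dev/null && python3 b.py && python3 -m handwheel '[[[0,0,-0.01],[0,0,0],0],[[0,0,0],[0,0,0],0]]' >/dev/null && python3 b.py && python3 -m handwheel '[[[0,0,-0.01],[0,0,0],0],[[0,0,0],[0,0,0],0]]' >/dev/null && python3 b.py && python3 -m handwheel '[[[0,0,-0.01],[0,0,0],0],[[0,0,0],[0,0,0],0]]' >/dev/null && python3 b.py  && python3 -m handwheel '[[[0,0,-0.01],[0,0,0],0],[[0,0,0],[0,0,0],0]]' >/dev/null && python3 b.py
```

```text
t 19.0 p [525.45  21.37 204.07] yang 85.6 q [-0.173  0.16   1.859 -0.005  1.327 -1.667] F [-1.47 -2.56 -3.24] M [-0.51   0.008  0.019] w 9.25 f 59.9
   axis -0.084 [ 0.6 -2.7  3.4]
t 19.17 p [525.45  21.38 204.09] yang 86.17 q [-0.173  0.16   1.859 -0.005  1.327 -1.677] F [-0.98 -1.42 -3.08] M [-0.433 -0.043  0.008] w 9.37 f 59.8
   axis -0.078 [ 0.2 -1.5  3.2]
t 19.33 p [525.45  21.33 204.08] yang 86.73 q [-0.173  0.16   1.859 -0.005  1.327 -1.687] F [-1.13 -1.73 -3.21] M [-0.395 -0.002  0.006] w 8.8 f 59.8
   axis -0.073 [ 0.4 -1.9  3.3]
t 19.5 p [525.45  21.33 204.1 ] yang 87.29 q [-0.173  0.16   1.859 -0.005  1.327 -1.697] F [-1.47 -1.44 -5.18] M [-0.324  0.042  0.019] w 8.83 f 59.7
   axis -0.048 [ 0.3 -1.6  5.3]
t 19.67 p [525.42  21.31 204.09] yang 87.85 q [-0.173  0.16   1.859 -0.005  1.327 -1.707] F [-1.35 -0.43 -3.7 ] M [-0.299 -0.031  0.005] w 9.11 f 59.7
   axis -0.054 [ 0.6 -0.6  3.9]
t 19.83 p [525.45  21.32 204.1 ] yang 88.41 q [-0.173  0.16   1.859 -0.005  1.327 -1.717] F [-1.16 -0.32 -5.69] M [-0.172  0.053 -0.005] w 8.9 f 59.6
   axis -0.042 [-0.  -0.5  5.8]
```

```bash
python3 -c "
from h import *
lid();q,_=cap('wrist');cv2.imwrite('pics/w3.png',cv2.resize(q[230:430,200:460,::-1],None,fx=3,fy=3,interpolation=cv2.INTER_CUBIC));ax()"
```

```text
lid slope 0.20467225784281065 front rise 40.225502885188874 950
t 19.93 p [525.46  21.29 204.12] yang 88.38 q [-0.173  0.16   1.859 -0.005  1.327 -1.717] F [-1.87 -0.8  -4.11] M [-0.227  0.069 -0.064] w 8.75 f 59.5
axis torque -0.11 F tool [ 0.99 -0.95  4.38] tilt [11.72 -0.07]
```

View pics/w3.png

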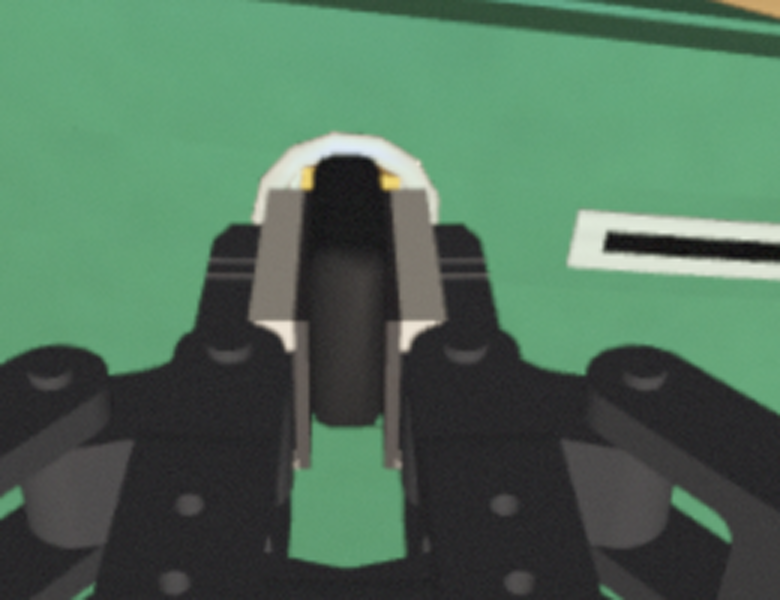

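```bash

python3 -m handwheel '[[[0,0,-0.01],[0,0,0.2],0],[[0,0,0],[0,0,0],0]]' >/dev/null; python3 b.py && python3 -m handwheel '[[[0,0,-0.01],[0,0,0],0],[[0,0,0],[0,0,0],0]]' >/dev/null && python3 b.py && python3 -m handwheel '[[[0,0,-0.01],[0,0,0],0],[[0,0,0],[0,0,0],0]]' >/dev/null && python3 b.py; python3 -c "
from h import *
for i in range(3):
    ax();cap('wrist')"
```

```text
t 20.1 p [525.48  21.31 204.1 ] yang 88.97 q [-0.173  0.16   1.859 -0.005  1.327 -1.727] F [-2.92 -0.54 -3.96] M [-0.125  0.119 -0.065] w 8.9 f 59.7
   axis -0.093 [ 2.1 -0.7  4.5]
t 20.27 p [525.48  21.26 204.08] yang 89.53 q [-0.173  0.16   1.859 -0.005  1.327 -1.737] F [-1.95 -0.5  -4.96] M [-0.153  0.141 -0.122] w 9.2 f 59.7
   axis -0.155 [ 0.9 -0.7  5.2]
t 20.43 p [525.49  21.27 204.1 ] yang 90.09 q [-0.173  0.16   1.859 -0.005  1.327 -1.747] F [-2.05  0.31 -3.51] M [-0.132  0.285 -0.11 ] w 8.95 f 59.7
   axis -0.142 [1.3 0.2 3.9]
t 20.43 p [525.49  21.27 204.1 ] yang 90.09 q [-0.173  0.16   1.859 -0.005  1.327 -1.747] F [-2.05  0.31 -3.51] M [-0.132  0.285 -0.11 ] w 8.95 f 59.7
axis torque -0.142 F tool [1.3  0.2  3.86] tilt [11.72 -0.07]
t 20.48 p [525.49  21.27 204.09] yang 90.07 q [-0.173  0.16   1.859 -0.005  1.327 -1.747] F [-2.42 -0.34 -4.96] M [-0.178  0.25  -0.124] w 8.76 f 59.7
axis torque -0.165 F tool [ 1.38 -0.48  5.33] tilt [11.72 -0.07]
t 20.53 p [525.49  21.29 204.08] yang 90.07 q [-0.173  0.16   1.859 -0.005  1.327 -1.747] F [-3.11 -0.64 -3.07] M [-0.152  0.217 -0.093] w 8.63 f 59.7
axis torque -0.128 F tool [ 2.44 -0.73  3.61] tilt [11.72 -0.07]
```

```bash

python3 -m handwheel '[[[0,0,0.03],[0,0,0],0],[[0,0,0.03],[0,0,0],0],[[0,0,0.01],[0,0,0],0],[[0,0,0],[0,0,0],0]]' >/dev/null; python3 b.py; python3 -m handwheel '[[[0,0,0],[0,0,-0.5],0],[[0,0,0],[0,0,0],0]]' >/dev/null; python3 b.py;  python3 -c "
from h import *
lid();ax()"
```

```text
t 20.92 p [526.34  21.14 204.97] yang 86.16 q [-0.173  0.159  1.858 -0.005  1.327 -1.677] F [-1.19 -0.45 -0.96] M [-0.066 -0.018  0.039] w 8.91 f 60.1
   axis 0.026 [ 0.9 -0.5  1.2]
t 21.08 p [526.35  21.12 205.36] yang 86.17 q [-0.173  0.159  1.857 -0.005  1.327 -1.677] F [-0.23 -1.38 -0.52] M [ 0.007 -0.106  0.037] w 8.74 f 60.2
   axis 0.041 [ 0.  -1.4  0.5]
lid slope 0.20576830859371215 front rise 40.37778909153705 950
t 21.13 p [526.3   21.13 205.29] yang 86.16 q [-0.173  0.159  1.857 -0.005  1.327 -1.677] F [ 0.   -0.08  0.21] M [-0.023 -0.214 -0.048] w 9.06 f 60.2
axis torque -0.046 F tool [ 0.03 -0.07 -0.21] tilt [11.58 -0.07]
```

```bash

python3 -m handwheel '[[[0,0,0],[0,0,-1],0],[[0,0,0],[0,0,-1],0],[[0,0,0],[0,0,-1],0],[[0,0,0],[0,0,0],0]]' >/dev/null; python3 b.py && python3 -m handwheel '[[[0,0,0],[0,0,-1.5],0],[[0,0,0],[0,0,-1.5],0],[[0,0,0],[0,0,-1.5],0],[[0,0,0],[0,0,0],0]]' >/dev/null && python3 b.py && python3 -m handwheel '[[[0,0,0],[0,0,-1.5],0],[[0,0,0],[0,0,-1.5],0],[[0,0,0],[0,0,-1.5],0],[[0,0,0],[0,0,0],0]]' >/dev/null && python3 b.py ;  python3 -c "
from h import *
lid();ax()"
```

```text
t 21.47 p [526.49  21.09 207.89] yang 86.14 q [-0.173  0.156  1.855 -0.005  1.334 -1.677] F [ 0.19 -0.16  0.25] M [ 0.014 -0.074 -0.047] w 8.92 f 60.2
   axis -0.041 [-0.1 -0.1 -0.3]
t 21.8 p [527.4   20.94 212.35] yang 86.14 q [-0.173  0.152  1.85  -0.006  1.342 -1.677] F [-0.31  0.29  0.29] M [-0.034 -0.145 -0.038] w 8.62 f 60.3
   axis -0.04 [ 0.4  0.3 -0.2]
t 22.13 p [528.3   20.8  216.76] yang 86.14 q [-0.173  0.149  1.846 -0.005  1.351 -1.677] F [0.25 0.23 0.1 ] M [ 0.047 -0.136 -0.026] w 8.88 f 60.3
   axis -0.012 [-0.2  0.2 -0.1]
lid slope 0.20704143530126334 front rise 40.45448197796946 940
t 22.18 p [528.25  20.82 216.63] yang 86.14 q [-0.173  0.149  1.846 -0.005  1.351 -1.677] F [-0.45 -0.27 -0.78] M [ 0.072 -0.122 -0.013] w 9.12 f 60.3
axis torque 0.006 F tool [ 0.27 -0.31  0.84] tilt [11.67 -0.06]
```

```bash

python3 -m handwheel '[[[0,0,0],[0,0,-2],0],[[0,0,0],[0,0,-2.5],0],[[0,0,0],[0,0,-2.5],0],[[0,0,0],[0,0,-2.5],0],[[0,0,0],[0,0,0],0]]' >/dev/null; python3 b.py && python3 -m handwheel '[[[0,0,0],[0,0,-3],0],[[0,0,0],[0,0,-5],0],[[0,0,0],[0,0,-6],0],[[0,0,0],[0,0,-10],0],[[0,0,0],[0,0,-12],0],[[0,0,0],[0,0,-10],0],[[0,0,0],[0,0,-5],0],[[0,0,0],[0,0,0],0]]' >/dev/null && python3 b.py;  python3 -c "
from h import *
lid();ax()
q,_=cap('wrist','w4.png')
p,d=cap('side');cv2.imwrite('pics/s4.png',np.hstack([cv2.resize(p[90:330,240:440,::-1],(400,480)),cv2.resize(q[200:440,220:420,::-1],(400,480))]))
p,d=cap('top')
for r in manip.cut_out('top','tray')[:3]:
    P=cloud('top',d,r['pixels']);Q=P[(P[:,2]>18)&(P[:,2]<30)]
    print(round(r['confidence'],2),cv2.minAreaRect(Q[:,:2].astype(np.float32)),[wz('top',*x,23)[:2].round() for x in (r['bbox'][:2],r['bbox'][2:])])
print([(np.round(r['xy'],1),wz('top',*r['xy'],4).round(1)) for r in manip.pinpoint('top','tray')])
"
```

```text
t 22.6 p [530.43  20.45 226.47] yang 86.14 q [-0.173  0.14   1.835 -0.006  1.369 -1.677] F [ 0.09  0.6  -0.03] M [ 0.005 -0.146  0.01 ] w 9.09 f 60.2
   axis 0.015 [-0.1  0.6  0. ]
t 23.27 p [541.31  18.84 277.86] yang 86.14 q [-0.173  0.105  1.773 -0.005  1.464 -1.677] F [ 0.57 -0.17 -0.58] M [-0.023 -0.148  0.01 ] w 9.24 f 60.2
   axis 0.009 [-0.7 -0.1  0.4]
lid slope 0.20738031349810104 front rise 40.491890990883846 837
t 23.32 p [540.71  18.95 276.65] yang 86.14 q [-0.173  0.106  1.775 -0.005  1.463 -1.677] F [ 0.3  -0.21 -0.48] M [-0.065 -0.148  0.002] w 8.91 f 60.2
axis torque -0.006 F tool [-0.4  -0.2   0.41] tilt [11.59 -0.06]
0.96 ((223.53424072265625, 335.3647155761719), (214.25318908691406, 173.92149353027344), 31.025283813476562) [array([352., 475.]), array([ 93., 199.])]
0.85 ((480.92877197265625, 346.9759521484375), (157.35159301757812, 126.78775024414062), 8.35799789428711) [array([565., 423.]), array([402., 267.])]
0.79 ((399.9263916015625, 522.3340454101562), (108.7413101196289, 89.02994537353516), 25.996137619018555) [array([458., 582.]), array([332., 454.])]
[(array([192.2, 350.3]), array([225.8, 337.3,   4. ])), (array([193.1, 236. ]), array([478.4, 354.6,   4. ])), (array([115.2, 269.4]), array([397.2, 522. ,   4. ]))]
```

View pics/s4.png

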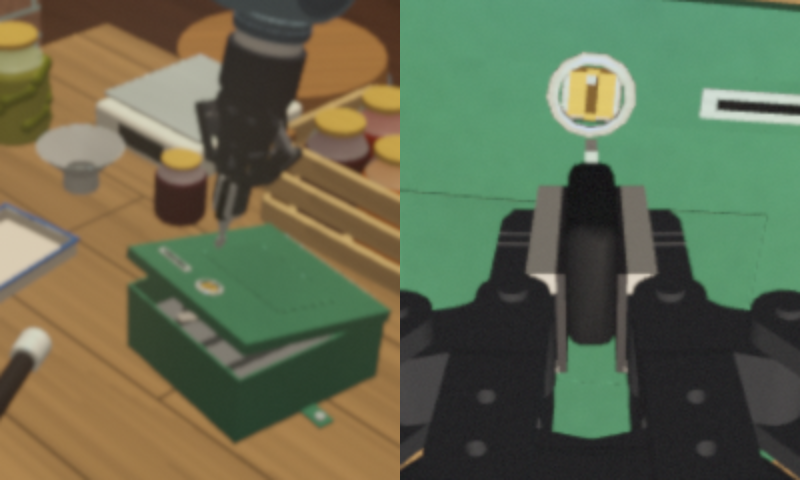

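Drawn clear: the wrist view shows the empty keyway at (590,95) in the crop, the side view shows the lid ajar, and the key is upright in the fingers. Next I go to the middle tray and tilt so the key can be laid down.

```bash
cat >> h.py <<'E'
def goal(az,al):
    u=np.array([np.cos(az),np.sin(az),0]);y=np.array([-u[1],u[0],0]);z=-np.sin(al)*u-np.array([0,0,np.cos(al)])
    return u,R.from_matrix(np.c_[np.cross(y,z),y,z])
def turn(az,al):
    T=R.from_rotvec(manip.state()['orientation']);return (T.inv()*goal(az,al)[1]).as_rotvec()
E
python3 -c "
from h import *
ax();print(to([540,377,290]));print(turn(.438,.2),turn(.438,1.01))"
```

```text
t 23.57 p [539.83  19.08 274.86] yang 86.14 q [-0.173  0.107  1.777 -0.005  1.463 -1.677] F [ 0.94 -0.1  -0.39] M [-0.022 -0.076  0.017] w 9.1 f 60.2
axis torque 0.015 F tool [-1.   -0.04  0.19] tilt [11.78 -0.06]
[ 25.32017539 357.31615827  -4.17230344]
[ 0.11745808 -0.00063487 -0.49184313] [ 0.30999842  0.79165036 -0.41686348]
```

```bash

python3 -m handwheel '[[[0,0,0],[0.7,10,-1],0],[[0,0,0],[1.4,20,-1],0],[[0,0,0],[2,28,-1],0],[[0,0,0],[2.1,32,-1],0],[[0,0,0],[2.1,32,0],0],[[0,0,0],[2.1,32,0],0],[[0,0,0],[2.1,32,0],0],[[0,0,0],[2.1,32,0],0]]' >/dev/null
python3 -m handwheel '[[[0,0,0],[2.1,32,0],0],[[0,0,0],[2.1,32,0],0],[[0,0,0],[2.1,32,0],0],[[0,0,0],[2,28,0],0],[[0,0,0],[1.2,16,0],0],[[0,0,0],[0.6,9,0],0],[[0,0,0],[0,0,0],0]]' >/dev/null
python3 -m handwheel '[[[0.012,0,-0.05],[0,0,0],0],[[0.017,0,-0.07],[0,0,0],0],[[0.017,0,-0.07],[0,0,0],0],[[0.017,0,-0.07],[0,0,0],0],[[0.017,0,-0.07],[0,0,0],0],[[0.017,0,-0.07],[0,0,0],0],[[0.02,0,-0.09],[0,0,0],0],[[0,0,0],[0,0,0],0]]' >/dev/null
python3 -c "
from h import *
ax();print(to([540,377,290]));print(turn(.438,.2),turn(.438,1.01))"
```

```text
t 25.48 p [541.82 385.29 290.42] yang 114.99 q [ 4.480e-01  3.740e-01  1.430e+00  1.000e-03  1.538e+00 -1.560e+00] F [ 0.4   0.33 -0.45] M [ 0.012 -0.092  0.023] w 8.59 f 60.2
axis torque 0.017 F tool [-0.59  0.13  0.34] tilt [9.57 6.29]
[ 4.96616734 -6.73873336  1.44430148]
[-0.00057664 -0.00043907 -0.00194824] [ 2.44270137e-04  8.09560648e-01 -2.07401794e-03]
```

```bash

python3 -m handwheel '[[[0,0.04,0],[0,0,0],0],[[0,0.08,0],[0,0,0],0],[[0,0.09,0],[0,0,0],0],[[0,0.09,0],[0,0,0],0],[[0,0.09,0],[0,0,0],0],[[0,0.09,0],[0,0,0],0],[[0,0.09,0],[0,0,0],0],[[0,0.09,0],[0,0,0],0]]' >/dev/null
python3 -m handwheel '[[[0,0.09,0],[0,0,0],0],[[0,0.06,0],[0,0,0],0],[[0,0,0],[0,0,0],0],[[0,0,0],[0,0,0],0]]' >/dev/null
python3 -c "
from h import *
s,T=show();u,G=goal(.438,1.01);z=T.as_matrix()[:,2];C=np.array([481,350.,0])
print(turn(.438,1.01)); tip=s['tool_pos']+109*z; print('tip',tip)
t=C-28*u; t[2]=4+5+8+30; print('to tip 30 above',T.inv().apply(t-tip)); print('down in tool',T.inv().apply([0,0,-1]))"
```

```text
t 26.48 p [541.99 385.71 289.69] yang 114.87 q [ 0.446  0.712  1.109  0.013  2.33  -1.554] F [-0.06 -0.11 -0.4 ] M [ 0.15  -0.425 -0.015] w 8.64 f 60.3
[ 0.00259143  0.0004088  -0.00337641]
tip [458.30410381 346.830582   231.67748301]
to tip 30 above [-153.12530688   -6.50670057  103.43575061]
down in tool [-0.84661185  0.00148015  0.53220878]
```

```bash

python3 -m handwheel '[[[0,0,0],[-8,-0.5,5],0],[[0,0,0],[-20,-1,13],0],[[0,0,0],[-25,-1,17],0],[[0,0,0],[-27,-1,18],0],[[0,0,0],[-27,-1,18],0],[[0,0,0],[-23,-1,16],0],[[0,0,0],[-15,-1,10],0],[[0,0,0],[-8,0,6],0]]' >/dev/null
python3 -m handwheel '[[[0,0,0],[0,0,0],0],[[0,0,0],[0,0,0],0]]' >/dev/null
python3 -c "
from h import *
s,T=show();z=T.as_matrix()[:,2];print('tip',s['tool_pos']+109*z, 'corner z',(s['tool_pos']+109*z-6*T.as_matrix()[:,0])[2])
p,d=cap('side');q,_=cap('wrist');cv2.imwrite('pics/s5.png',np.hstack([cv2.resize(p[100:340,60:310,::-1],(500,480)),cv2.resize(q[220:460,240:390,::-1],(300,480))]))"
```

```text
t 27.32 p [539.57 378.36 107.24] yang 114.98 q [ 0.439  0.913  1.148  0.003  2.089 -1.567] F [0.45 0.51 0.52] M [ 0.214 -0.365  0.001] w 9.03 f 60.3
tip [456.00232955 339.39043313  49.11598339] corner z 44.04032241441864
```

View pics/s5.png

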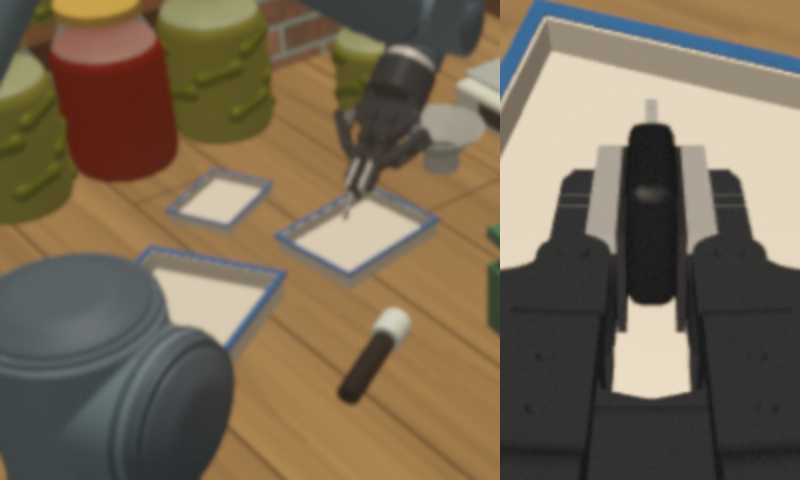

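```bash
python3 -c "
from h import *
print(wz('top',165,146,60),wz('top',229,124,85))"
python3 -m handwheel '[[[0,0,0],[-6,0,3.8],0],[[0,0,0],[-8,0,5],0],[[0,0,0],[-8,0,5],0],[[0,0,0],[-4,0,2.5],0],[[0,0,0],[0,0,0],0],[[0,0,0],[0,0,0],0]]' >/dev/null
python3 -c "
from h import *
s,T=show();z=T.as_matrix()[:,2];print('corner z',(s['tool_pos']+109*z-6*T.as_matrix()[:,0])[2])"
```

```text
[670.41808305 418.16099052  60.        ] [717.007099  274.5222776  85.       ]
t 27.92 p [538.76 377.98  74.62] yang 114.99 q [ 0.439  0.96   1.138  0.003  2.055 -1.568] F [0.11 0.09 0.03] M [ 0.171 -0.383  0.016] w 9.18 f 60.3
corner z 11.700328174779308
```

```bash
cat > d.py <<'E'
import sys; from h import *
s,T=show();sys.exit(1 if s['wrist_force'][2]>2.5 else 0)
E
python3 -m handwheel '[[[0,0,0],[-2.1,0,1.3],0],[[0,0,0],[-1.3,0,0.8],0],[[0,0,0],[0,0,0],0]]' >/dev/null; python3 d.py && python3 -m handwheel '[[[0,0,0],[-0.8,0,0.5],0],[[0,0,0],[0,0,0],0]]' >/dev/null && python3 d.py && python3 -m handwheel '[[[0,0,0],[-0.8,0,0.5],0],[[0,0,0],[0,0,0],0]]' >/dev/null && python3 d.py && python3 -m handwheel '[[[0,0,0],[-0.8,0,0.5],0],[[0,0,0],[0,0,0],0]]' >/dev/null && python3 d.py && python3 -m handwheel '[[[0,0,0],[-0.8,0,0.5],0],[[0,0,0],[0,0,0],0]]' >/dev/null && python3 d.py && python3 -m handwheel '[[[0,0,0],[-0.8,0,0.5],0],[[0,0,0],[0,0,0],0]]' >/dev/null && python3 d.py && python3 -m handwheel '[[[0,0,0],[-0.8,0,0.5],0],[[0,0,0],[0,0,0],0]]' >/dev/null && python3 d.py
```

```text
t 28.17 p [539.2  378.17  71.4 ] yang 114.99 q [ 0.439  0.965  1.135  0.003  2.051 -1.568] F [-0.26 -0.56 -0.18] M [ 0.181 -0.428  0.001] w 8.7 f 60.3
t 28.33 p [539.23 378.19  70.6 ] yang 114.99 q [ 0.439  0.966  1.135  0.003  2.05  -1.568] F [-0.12  0.83  0.47] M [ 0.163 -0.404 -0.012] w 8.77 f 60.3
t 28.5 p [539.17 378.17  69.56] yang 114.99 q [ 0.439  0.968  1.134  0.003  2.049 -1.568] F [ 0.11 -0.38  0.07] M [ 0.17  -0.405  0.031] w 8.96 f 60.3
t 28.67 p [539.14 378.13  68.54] yang 114.99 q [ 0.439  0.969  1.134  0.003  2.048 -1.568] F [-0.23 -1.1  -0.27] M [ 0.156 -0.459 -0.009] w 9.12 f 60.3
t 28.83 p [539.12 378.15  67.56] yang 114.99 q [ 0.439  0.971  1.134  0.003  2.047 -1.568] F [-0.66 -0.3  -0.76] M [ 0.212 -0.459  0.053] w 9.09 f 60.3
t 29.0 p [539.13 378.14  66.6 ] yang 114.99 q [ 0.439  0.972  1.133  0.003  2.046 -1.568] F [-0.32  0.36 -0.72] M [ 0.176 -0.389  0.038] w 8.88 f 60.3
t 29.17 p [539.15 378.13  65.66] yang 114.99 q [ 0.439  0.974  1.133  0.003  2.045 -1.568] F [-0.04 -0.07 -0.56] M [ 0.189 -0.414 -0.008] w 8.83 f 60.3
```

```bash

python3 -m handwheel '[[[0,0,0],[-0.8,0,0.5],0],[[0,0,0],[0,0,0],0]]' >/dev/null; python3 d.py && python3 -m handwheel '[[[0,0,0],[-0.8,0,0.5],0],[[0,0,0],[0,0,0],0]]' >/dev/null && python3 d.py && python3 -m handwheel '[[[0,0,0],[-0.8,0,0.5],0],[[0,0,0],[0,0,0],0]]' >/dev/null && python3 d.py && python3 -m handwheel '[[[0,0,0],[-0.8,0,0.5],0],[[0,0,0],[0,0,0],0]]' >/dev/null && python3 d.py && python3 -m handwheel '[[[0,0,0],[-0.8,0,0.5],0],[[0,0,0],[0,0,0],0]]' >/dev/null && python3 d.py && python3 -m handwheel '[[[0,0,0],[-0.8,0,0.5],0],[[0,0,0],[0,0,0],0]]' >/dev/null && python3 d.py
```

```text
t 29.33 p [539.22 378.19  65.13] yang 114.99 q [ 0.439  0.975  1.132  0.003  2.045 -1.568] F [-0.12 -0.25  1.22] M [ 0.074 -0.119 -0.013] w 8.94 f 60.3
t 29.5 p [539.36 378.21  64.75] yang 114.99 q [ 0.439  0.976  1.131  0.003  2.045 -1.568] F [ 0.73 -0.34  4.62] M [-0.134  0.36   0.004] w 8.96 f 60.5
```

Tip is on the tray floor (4.6 N). I'll try to pivot the key flatter in the grip by pressing lightly against the floor, watching the force.

```bash
cat > d2.py <<'E'
import sys; from h import *
s,T=show();z=T.as_matrix()[:,2];print('  alpha',np.degrees(np.arccos(-z[2])).round(1),'G',(s['tool_pos']+54*z).round(1));sys.exit(1 if np.linalg.norm(s['wrist_force'])>24 else 0)
E
python3 -m handwheel '[[[0,-0.03,0],[1.6,0,0],0],[[0,0,0],[0,0,0],0]]' >/dev/null; python3 d2.py && python3 -m handwheel '[[[0,-0.03,0],[1.6,0,0],0],[[0,0,0],[0,0,0],0]]' >/dev/null; python3 d2.py  && python3 -m handwheel '[[[0,-0.03,0],[1.6,0,0],0],[[0,0,0],[0,0,0],0]]' >/dev/null; python3 d2.py
```

```text
t 29.67 p [538.79 378.12  67.29] yang 114.99 q [ 0.439  0.957  1.147  0.003  2.016 -1.568] F [0.61 1.69 6.27] M [-0.186  0.488 -0.03 ] w 8.99 f 61.0
  alpha 56.1 G [498.2 359.2  37.2]
t 29.83 p [538.41 377.92  69.68] yang 114.99 q [ 0.439  0.94   1.163  0.003  1.987 -1.568] F [ 2.71  2.08 10.86] M [-0.325  0.848 -0.079] w 8.6 f 61.4
  alpha 54.3 G [498.6 359.4  38.2]
t 30.0 p [537.84 377.64  71.93] yang 114.99 q [ 0.439  0.922  1.179  0.002  1.959 -1.568] F [ 2.4   2.41 12.75] M [-0.552  1.16  -0.056] w 8.95 f 61.8
  alpha 52.6 G [499.  359.5  39.1]
```

```bash

python3 -m handwheel '[[[0,-0.03,0],[1.0,0,0.6],0],[[0,0,0],[0,0,0],0]]' >/dev/null; python3 d2.py && python3 -m handwheel '[[[0,-0.03,0],[1.0,0,0.6],0],[[0,0,0],[0,0,0],0]]' >/dev/null; python3 d2.py  && python3 -m handwheel '[[[0,-0.03,0],[1.0,0,0.6],0],[[0,0,0],[0,0,0],0]]' >/dev/null; python3 d2.py && python3 -m handwheel '[[[0,-0.03,0],[1.0,0,0.6],0],[[0,0,0],[0,0,0],0]]' >/dev/null; python3 d2.py
```

```text
t 30.17 p [537.48 377.44  72.87] yang 114.99 q [ 0.439  0.906  1.195  0.002  1.927 -1.568] F [ 3.73  1.87 12.91] M [-0.442  1.11  -0.102] w 9.25 f 62.4
  alpha 50.8 G [499.6 359.8  38.7]
t 30.33 p [536.84 377.14  73.64] yang 114.98 q [ 0.439  0.89   1.212  0.002  1.895 -1.568] F [ 5.5   1.76 14.97] M [-0.452  1.122 -0.112] w 9.17 f 63.1
  alpha 49.0 G [499.9 359.9  38.2]
t 30.5 p [535.87 376.73  74.17] yang 114.98 q [ 0.439  0.874  1.229  0.002  1.864 -1.568] F [ 4.63  3.5  15.69] M [-0.431  1.239 -0.076] w 8.82 f 63.7
  alpha 47.3 G [499.9 360.   37.5]
t 30.67 p [534.83 376.07  74.35] yang 114.99 q [ 0.439  0.858  1.246  0.002  1.832 -1.568] F [ 3.1   1.42 14.64] M [-0.586  1.15   0.056] w 8.93 f 64.2
  alpha 45.6 G [499.9 359.8  36.5]
```

```bash

python3 -m handwheel '[[[0,0,0],[-0.7,0,0.7],0],[[0,0,0],[-0.7,0,0.7],0],[[0,0,0],[0,0,0],0]]' >/dev/null; python3 d2.py && python3 -m handwheel '[[[0,0,0],[-0.7,0,0.7],0],[[0,0,0],[-0.7,0,0.7],0],[[0,0,0],[0,0,0],0]]' >/dev/null; python3 d2.py  && python3 -m handwheel '[[[0,0,0],[-0.7,0,0.7],0],[[0,0,0],[-0.7,0,0.7],0],[[0,0,0],[0,0,0],0]]' >/dev/null; python3 d2.py
```

```text
t 30.92 p [535.25 375.96  73.02] yang 114.99 q [ 4.390e-01  8.620e-01  1.244e+00  1.000e-03  1.833e+00 -1.568e+00] F [ 3.5   0.41 18.64] M [-0.922  1.76   0.209] w 9.13 f 64.9
  alpha 45.7 G [500.3 359.6  35.3]
t 31.17 p [535.61 376.04  71.6 ] yang 114.99 q [ 4.390e-01  8.640e-01  1.243e+00  1.000e-03  1.831e+00 -1.568e+00] F [ 4.4   1.07 20.35] M [-1.06   1.869  0.163] w 8.93 f 65.6
  alpha 45.6 G [500.6 359.7  33.8]
t 31.42 p [535.96 376.09  69.81] yang 114.98 q [ 4.390e-01  8.670e-01  1.242e+00  1.000e-03  1.828e+00 -1.568e+00] F [ 5.57  0.96 20.99] M [-1.016  1.757  0.135] w 8.65 f 66.3
  alpha 45.6 G [501.  359.8  32. ]
```

```bash

python3 -m handwheel '[[[0,0,0],[-0.7,0,0.7],0],[[0,0,0],[-0.7,0,0.7],0],[[0,0,0],[0,0,0],0]]' >/dev/null; python3 d2.py && python3 -m handwheel '[[[0,0,0],[-0.7,0,0.7],0],[[0,0,0],[-0.7,0,0.7],0],[[0,0,0],[0,0,0],0]]' >/dev/null; python3 d2.py
python3 -c "
from h import *
p,d=cap('side');q,_=cap('wrist');cv2.imwrite('pics/s6.png',np.hstack([cv2.resize(p[160:240,200:290,::-1],(500,444)),cv2.resize(q[220:460,240:390,::-1],(278,444))]))"
```

```text
t 31.67 p [535.61 376.09  66.99] yang 114.98 q [ 0.439  0.871  1.242  0.002  1.825 -1.568] F [ 5.28  0.69 16.88] M [-0.749  1.491  0.077] w 9.16 f 66.5
  alpha 45.6 G [500.7 359.8  29.2]
t 31.92 p [535.54 376.11  64.97] yang 114.97 q [ 0.439  0.874  1.241  0.002  1.822 -1.568] F [ 5.79  2.29 17.9 ] M [-0.711  1.44   0.04 ] w 8.95 f 67.1
  alpha 45.6 G [500.6 359.8  27.2]
```

View pics/s6.png

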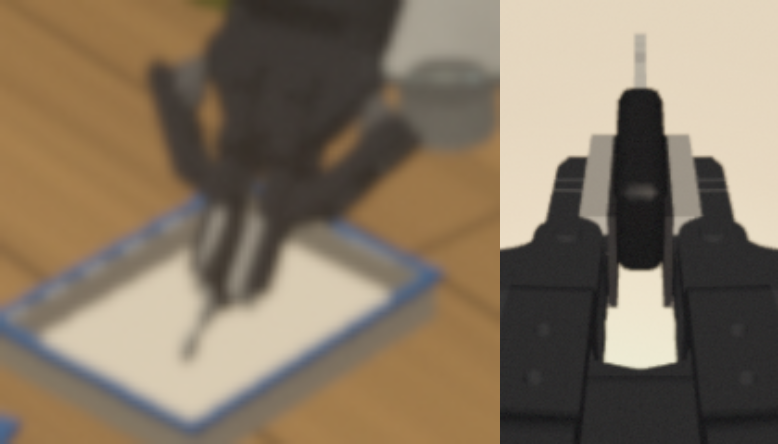

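```bash

python3 -m handwheel '[[[0,0,0],[0.8,0,-0.8],0],[[0,0,0],[0.6,0,-0.6],0],[[0,0,0],[0,0,0],0]]' >/dev/null; python3 d2.py
```

```text
t 32.27 p [535.23 375.99  65.51] yang 114.98 q [ 0.439  0.872  1.243  0.002  1.821 -1.568] F [ 5.86  2.56 11.93] M [-0.366  0.681  0.092] w 9.0 f 66.4
  alpha 45.5 G [500.3 359.7  27.7]
```

```bash

python3 -m handwheel '[[[0,0,0],[0.8,0,-1.0],0],[[0,0,0],[0.7,0,-1.0],0],[[0,0,0],[0,0,0],0]]' >/dev/null; python3 d2.py
```

```text
t 32.52 p [534.44 375.75  65.81] yang 114.98 q [ 0.439  0.87   1.245  0.002  1.822 -1.568] F [5.05 1.28 6.89] M [-0.099  0.102  0.046] w 8.8 f 65.5
  alpha 45.6 G [499.5 359.4  28. ]
```

```bash

python3 -m handwheel '[[[0,0,0],[0.4,0,-1.0],0],[[0,0,0],[0.3,0,-0.8],0],[[0,0,0],[0,0,0],0]]' >/dev/null; python3 d2.py
```

```text
t 32.77 p [533.95 375.7   65.9 ] yang 114.99 q [ 0.439  0.871  1.245  0.002  1.825 -1.568] F [1.59 1.89 3.59] M [ 0.028 -0.068  0.021] w 9.22 f 65.1
  alpha 45.8 G [498.9 359.3  28.2]
```

```bash

python3 -m handwheel '[[[0,0,0],[0,0,-0.3],9.5],[[0,0,0],[0,0,0],9.8],[[0,0,0],[0,0,0],10.1],[[0,0,0],[0,0,0],10.4],[[0,0,0],[0,0,0],10.8],[[0,0,0],[0,0,0],11.5],[[0,0,0],[0,0,0],13],[[0,0,0],[0,0,0],15]]' >/dev/null; python3 d2.py
python3 -c "
from h import *
q,_=cap('wrist','w7.png');print([(round(r['confidence'],2),np.round(r['bbox'])) for r in manip.cut_out('wrist','key')])
p=cap('top');print([(round(r['confidence'],2),np.round(r['bbox'])) for r in manip.cut_out('top','key')])"
```

```text
t 33.43 p [533.81 375.69  65.76] yang 114.99 q [ 0.439  0.871  1.245  0.002  1.826 -1.568] F [-0.15  0.38  0.03] M [ 0.163 -0.351  0.002] w 15.17 f 0.0
  alpha 45.8 G [498.7 359.3  28.1]
[(0.88, array([303., 236., 329., 383.]))]
[]
```

```bash

python3 -m handwheel '[[[0,0,0],[0,0,0],18],[[0,0,0],[0.7,0,-0.7],22],[[0,0,0],[2,0,-2],26],[[0,0,0],[5,0,-5],28],[[0,0,0],[10,0,-10],28],[[0,0,0],[15,0,-15],28],[[0,0,0],[20,0,-20],28],[[0,0,0],[20,0,-20],28]]' >/dev/null; python3 -m handwheel '[[[0,0,0],[20,0,-20],28],[[0,0,0],[15,0,-15],28],[[0,0,0],[5,0,-5],28],[[0,0,0],[0,0,0],28]]'
python3 -c "
from h import *
lid();p,d=cap('top');q,_=cap('wrist')
for r in manip.cut_out('top','key'): print(round(r['confidence'],2),r['bbox'],[wz('top',*x,8).round() for x in (r['bbox'][:2],r['bbox'][2:])])
print([(np.round(r['xy'],1),wz('top',*r['xy'],4).round(1)) for r in manip.pinpoint('top','tray')])
cv2.imwrite('pics/f.png',np.hstack([cv2.resize(p[130:290,140:300,::-1],(400,400)),cv2.resize(q[100:400,140:440,::-1],(400,400))]))"
```

```text
time: 34.63
tool_pos: [536.9, 377.3, 229.0]
orientation: [0.51, -2.302, 0.214]
wrist_force: [0.3, 0.0, -0.1]
grip_width: 0.328
finger_force: 0.0
lid slope 0.20565596566045322 front rise 40.38591792707046 2612
0.44 [184.5, 216.8, 192.8, 239.4] [array([522., 377.,   8.]), array([470., 354.,   8.])]
[(array([193., 351.]), array([224.4, 335.5,   4. ])), (array([194.5, 236.6]), array([477.1, 351.4,   4. ]))]
```

View pics/f.png

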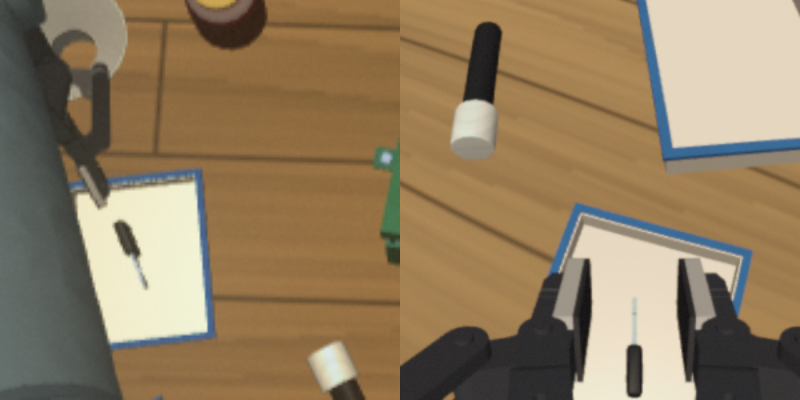

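The key lies in the middle tray at crop (130,255), the lid is still ajar at about 40 mm, and the arm is clear of everything.

```bash
python3 -c "
from h import *
print(manip.close_job())"
```

```text
the job is handed in; nothing more can be done
None
```

The job is handed in: key turned to its stop (axis torque about 0.2 N m, below the 0.27 limit), lid left ajar at about 40 mm, and the key drawn out and laid in the middle tray after about 35 s; the close gave no verdict.

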